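# Fit the change gear on the sloping gear drive and lock it

## Task

Fit the large blue gear onto the spindle of the gear drive so that its teeth mesh with the brass pinion and it sits fully down on its seat; rock it about its axis while lowering, do not force it. Then swing the red keeper over the gear until it stops, and let go. Leave the smaller white gear and the other things on the bench where they are.

Things in the scene. Friction and masses are not known exactly. Their poses are not given: they have to be found in the camera images.
- drive_gear: large blue gear, 0.45 kg, lying flat, hub up. 18 teeth, module 6: 119 mm over the teeth, pitch radius 54, root radius 46; rim 18 mm thick, tooth ends chamfered 2 mm. Origin: centre of its underside, where a blind bore 29 mm wide, 26 mm deep opens. z: its axis, up through the hub. x: through the middle of a tooth (white dot on the rim there), teeth every 20 degrees
- hub_grip (a point): where to grip the blue gear: on its axis, 46 mm above its underside (same axes as the gear), in the middle of its black hexagonal hub, which is 36 mm across flats from 26 to 62 mm above the underside. Grip across two flats: one pair faces along the gear's x, the others 60 degrees (3 teeth) apart. Below the hub a round collar, radius 24 mm, to 18 mm above the underside
- spare_gear: the smaller white gear, 14 teeth, 95 mm over the teeth, with the same hub and the same heights; not to be used
- gear_stand: the gear drive's green wedge-shaped housing, about 215 x 222 mm, fixed to the bench, its sloping face (the gear plate) turned to the right and partly to the robot; origin on the bench under the spindle, x towards the higher back, z up
- gear_plate: aluminium gear plate, sloping 30 degrees, 216 x 212 mm; its surface is 4 mm below the seat. Origin: on the spindle axis at the seat on which the gear's underside rests, 75 mm above the bench; x: up the slope (to the robot's left and away); y: level, along the plate, about towards the robot; z: the spindle axis, out of the plate, leaning 30 degrees from vertical, to the right and the robot
- spindle (a point): the same point and axes as gear_plate. The steel spindle here is 26 mm thick (bore clearance 1.5 mm a side), straight to z = 16 mm, then a cone to 12 mm wide at its end at z = 24 mm
- pinion_axis (a point): centre of the brass pinion at seat height, plate axes, 85 mm up the slope from the spindle. 10 teeth, module 6 (pitch radius 30 mm, 71 mm over the teeth, tooth ends chamfered 2 mm), standing from 0 to 14 mm above the seat, so that a lowered gear meets it with its underside 14 mm above the seat
- pinion (a joint): angle p (rad) of the pinion, anticlockwise about the plate's z; braked, holds 0.5 N m. At 0 a tooth (black dot) points along the plate's +x and one along -x, at the spindle; teeth every 36 degrees. The blue gear goes down if its x axis stands at 10 degrees - p x 10/18, plus any multiple of 20 degrees, anticlockwise from the plate's x; play about 1.5 degrees either way
- keeper (a joint): angle (rad) of the red keeper: 0 = shut against its stop, the arm pointing at the spindle and lying over the gear's rim; grows as the arm swings open, clockwise seen from the front of the plate (from pointing at the spindle to pointing down the slope), to 2.0. Stays where it is left; about 2 N at the peg moves it
- keeper_pivot (a point): the keeper's hinge axis, parallel to the plate's z, at x = 0, y = 98 mm, z = 20.5 mm on the plate. The arm is 20 mm wide and 7 mm thick, its underside here, 2.5 mm above the rim of a seated gear; it reaches 60 mm from the hinge
- keeper_grip (a point): the middle part of the keeper's upright black peg, 16 mm thick, parallel to the plate's z, 38 mm from the hinge; the peg stands from 26 mm below this point (top of the arm) to 18 mm above it
- mallet: bystander: wooden mallet, 262 x 110 x 70 mm, on the right
- tape_roll: bystander: roll of masking tape, 96 mm, 25 mm high
- pot_c: bystander: small terracotta pot, 59 mm wide, 53 mm high, to the left
- chisel_1: bystander: chisel with a wooden handle lying in front of the gear drive, 258 x 25 x 25 mm
- offcut_3: bystander: wooden cube, 60 mm, behind the gears

How it is judged (in metres and radians):
On the way:
1. the blue gear sits fully down on its seat, in mesh with the pinion, with the keeper still open (z of drive_gear in the frame of spindle below 0.003 m and distance between drive_gear and spindle below 0.005 m and angle between the z axis of drive_gear and the z axis of gear_plate, either way round below 0.06 rad and value of joint keeper above 0.7 rad), for 0.2 s.
At the end, for the whole second after the job is handed in: The blue gear is at rest on the spindle, its underside within 3 mm of the seat (so its teeth stand between the pinion's), its centre within 5 mm of the seat's and its axis within 0.06 rad of the spindle's; the keeper is shut over it to within 0.15 rad of its stop (z of drive_gear in the frame of spindle below 0.003 m and distance between drive_gear and spindle below 0.005 m and angle between the z axis of drive_gear and the z axis of gear_plate, either way round below 0.06 rad and value of joint keeper below 0.15 rad and linear speed of drive_gear below 0.02 m/s); the robot touches nothing.
It fails at once if the gear is forced: more than 150 N between the blue gear and the gear drive (contact force between drive_gear and gear_stand above 150 N).
It fails at once if the white gear or another bystander is moved by more than 30 mm (distance of any of spare_gear, mallet, tape_roll, pot_c, chisel_1, offcut_3 from where it was at the start of the episode above 0.03 m).
It also fails if it takes over 54 s, if anything falls off the work surface, if the arm or the gripper's body presses on something with over 40 N, if the wrist force passes 120 N, or if a joint passes its speed limit or range.

## Robot

A 6-joint arm with a two-finger parallel gripper is mounted at the origin on a cart in front of the work surface, level with it; the furniture and walls round the work are solid. World frame = base frame: x ahead of the robot, y to its left, z up, the work surface at z = 0. Lengths are in mm, angles in degrees, forces in N, time in s.
With the tool pointing down it reaches from about 300 to 850 mm from the base axis. Payload 4.2 kg.
Tool frame: the origin (TCP) lies midway between the tips of the shut fingers; the grasp point (between the pads) lies 19 mm behind it; z points along the fingers, y is the line along which they close (so a half turn about z gives the same grasp; the last joint's range is limited). The gripper opens to 91 mm and grips with 3 to 60 N. Pads are 32 mm wide; open, the fingers measure 118 mm over their backs; the gripper's body (76 mm by 178 mm) begins 60 mm behind the grasp point.
Start: joints at [-68.526, 18.312, 89.639, -0, 72.044, -1.146], TCP at [221.163, -530.783, 213.976] pointing down, gripper open.
Joint ranges: [-177.97, 177.97], [-48.28, 115.42], [12.27, 149.76], [-77.06, 257.06], [2.81, 150.46], [-146.56, 146.56]. Speed limits (degrees/s): [147.25, 147.25, 180, 180, 180, 180].

## Interface

Orientations are given as [roll, pitch, yaw] about the fixed x, y, z axes, in that order (R = Rz(yaw) Ry(pitch) Rx(roll)).
In Python, from workcell import env, camrig, job gives the robot as it stands (env), with the cameras (camrig) and the job (job).
- The arm moves only by the shell command python3 drive.py [OPENING] [FORCE], which reads ROWS from standard input. ROWS is a JSON object with one list for each field, all of the same length, 1 to 8, a row being the entries at one place: tx, ty, tz (the shift in mm), rx, ry, rz (a rotation vector in degrees); each row shifts and turns the commanded pose from where the row before left it, along the tool's axes as they then stand; what a row does not reach is not made up. A row lasts 1/10 s, in which the tool goes at most 50 mm and 8.59 degrees, less where a joint would pass 70% of its speed; a pose out of reach is approached as far as the arm can. OPENING is the finger opening in mm, set as the command begins (- or left out keeps the last). The fingers move at their own pace and stop on an object; FORCE is the grip in N (left out, the last holds). Time passes only in rows, so rows that do not move let the fingers close. It prints the time, the measured TCP pose, the force, the opening and the grip force at its end. Input that does not fit is refused with a message, and nothing moves.
- env.state(): the state, without advancing time (a new reading comes with each control period).
- camrig.grab_frame(name): name is "side" or "top"; returns the picture (480x640x3 uint8, blue, green, red); there is no depth.
- camrig.camera_model(name): a dict with "fx", "fy", "cx", "cy" (pixels), "T" (4x4, takes a point from camera to world coordinates). Camera axes: x right, y up, looking along -z (the intrinsics and any distortion apply to the point x, -y, -z); pixel columns grow to the right and rows downward; lengths in mm; the calibration is good to about 2 mm. A picture is of the moment at which its call begins. camera_model takes no time and is no camera call.
- job.job_done(): hands the job in; it is judged then, once.
The state is a dict: "time_s": time; "qpos": joint angles; "qvel": joint speeds; "effort": joint torques, N m; "ee_pos": TCP position; "ee_rot": TCP orientation; "force": force on the tool from outside, world axes, zero at the start; "torque": the same for the moment, N m; "gripper_width": finger opening in mm; "gripper_force": force on a finger pad.
Only numpy, scipy, OpenCV 4.12 (cv2) and the standard library are available. Lean on these libraries where they do the work, as an engineer would, in place of code of your own. Each camera call takes 0.05 s, during which the arm holds its last target. There are 200 camera calls.

## Working session

There is one attempt and no reset: what is moved stays moved. The work goes in short steps, Python scripts to look and compute and a shell command to move; the robot and the scene stay as the last step left them, time stands still between calls to the robot, and variables do not carry over. Pictures are saved under pics/ and viewed, at most 10 in all, crops included, and the job is handed in when it is done.

```bash
ls; mkdir -p pics
python3 - <<'E'
from workcell import env, camrig, job
import cv2,numpy as np
np.set_printoptions(precision=4,suppress=True)
for n in("side","top"):
    cv2.imwrite(f"pics/{n}0.png",camrig.grab_frame(n)); print(n,camrig.camera_model(n))
print(env.state())
E
```

```text
drive.py
pics
workcell.py
side {'fx': 611.2568534211509, 'fy': 611.2568534211509, 'cx': 308.80344698307493, 'cy': 238.11075124873676, 'T': array([[   0.1442,    0.7651,   -0.6276, -484.7296],
       [  -0.9894,    0.1217,   -0.079 , -136.3081],
       [   0.0159,    0.6323,    0.7745, 1355.0474],
       [   0.    ,    0.    ,    0.    ,    1.    ]])}
top {'fx': 542.2485965929659, 'fy': 542.2485965929659, 'cx': 320.86450129350675, 'cy': 242.07608881323333, 'T': array([[  -0.0176,    0.9893,   -0.1445,  332.6051],
       [  -0.9998,   -0.0157,    0.0144,    3.6272],
       [   0.0119,    0.1447,    0.9894, 1372.0906],
       [   0.    ,    0.    ,    0.    ,    1.    ]])}
{'time_s': 0.1, 'qpos': array([-68.5254,  18.3473,  89.6957,   0.0009,  72.0465,  -1.1452]), 'qvel': array([-0.0445, -0.0555, -0.1238, -0.0053, -0.0627, -0.0632]), 'effort': array([ -0.0007, -41.3334, -23.251 ,   0.0728,   0.0422,  -0.0001]), 'ee_pos': array([ 221.005 , -530.3591,  213.2359]), 'ee_rot': array([-179.9105,   -0.0026,   22.6195]), 'force': array([-0.2511,  0.2963, -0.5653]), 'torque': array([-0.0758,  0.0045,  0.0341]), 'gripper_force': 0.0, 'gripper_width': 91.26962739611238}
```

View pics/side0.png

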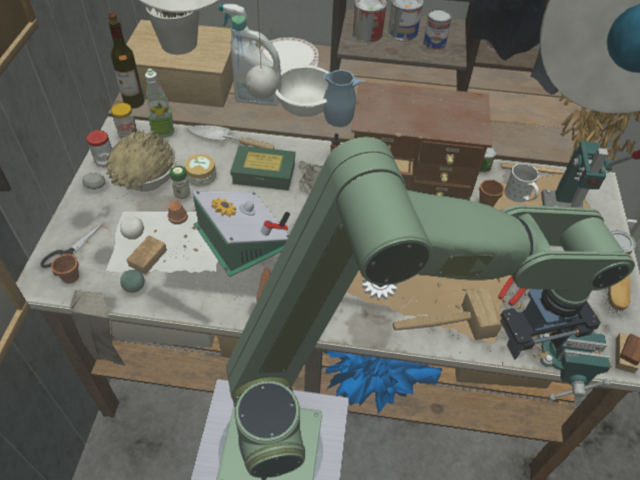

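View pics/top0.png

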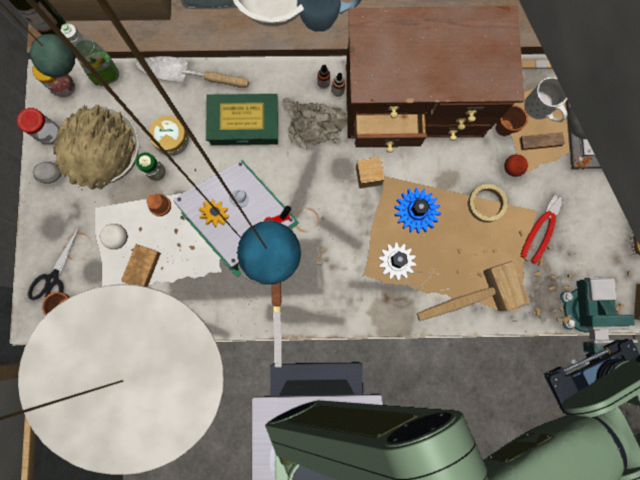

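Top: blue gear hub ≈(420,207), white gear ≈(398,260), pinion ≈(214,212), spindle ≈(240,197), keeper ≈(280,217), a hanging blue ball ≈(268,252). Side: pinion (224,207), spindle (248,208), and the red keeper (273,228), with the arm partly hiding the view. I'll zoom in.

Run:
```python
import cv2,numpy as np
t=cv2.imread("pics/top0.png");s=cv2.imread("pics/side0.png")
z=lambda im,x,y,w,h,k:cv2.resize(im[y:y+h,x:x+w],None,fx=k,fy=k,interpolation=cv2.INTER_CUBIC)
M=np.zeros((600,800,3),np.uint8)
a=z(t,175,155,125,125,4);M[:500,:500]=a
b=z(t,389,180,60,60,5);M[:300,500:]=b
c=z(s,190,180,100,100,3);M[300:600,500:]=c
cv2.imwrite("pics/m1.png",M)
```

```text
(no output)
```

View pics/m1.png

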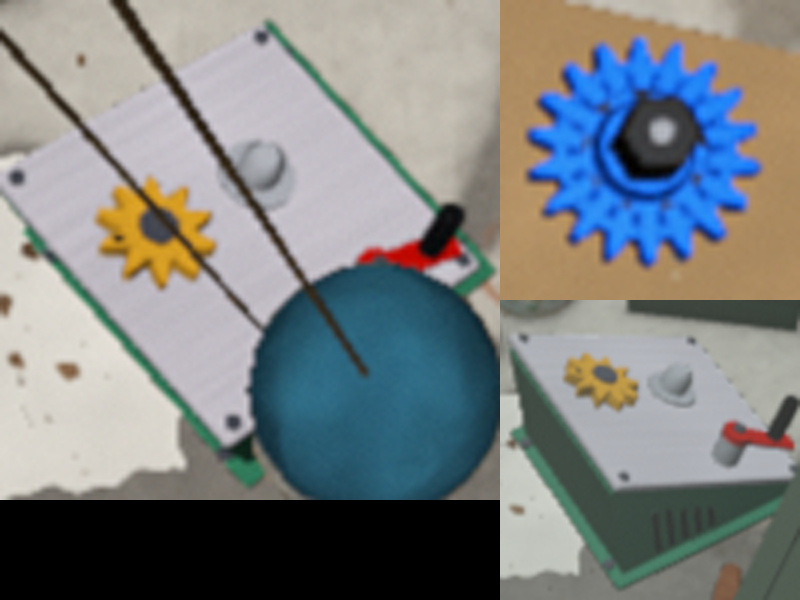

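Zoom: all four plate screws, spindle, pinion and open keeper are visible in top, and three screws in side. Next I'll fit the stand pose and the gear and pinion phases.

```bash
cat > h.py <<'E'
import cv2,numpy as np
from workcell import env, camrig, job
from scipy.optimize import least_squares
from scipy.spatial.transform import Rotation as R
np.set_printoptions(precision=2,suppress=True)
def proj(n,P):
    c=camrig.camera_model(n);T=c["T"];p=(np.atleast_2d(P)-T[:3,3])@T[:3,:3]
    return np.c_[c["cx"]+c["fx"]*p[:,0]/-p[:,2],c["cy"]-c["fy"]*p[:,1]/-p[:,2]]
def ray(n,u,v):
    c=camrig.camera_model(n);T=c["T"]
    d=T[:3,:3]@np.array([(u-c["cx"])/c["fx"],-(v-c["cy"])/c["fy"],-1]);return T[:3,3],d/np.linalg.norm(d)
def plate(X,Y,yaw):  # pose of plate: x up slope
    return R.from_euler("ZY",[yaw,-30],degrees=True).as_matrix(),np.array([X,Y,75.])
def rect(n,im,Rm,o,z,half=70,k=4):  # rectify plane at height z; px = k/mm, centre = axis, x right,y down
    q=np.array([[-half,-half],[half,-half],[half,half],[-half,half]],float)
    s=proj(n,o+np.c_[q,[z]*4]@Rm.T).astype(np.float32)
    return cv2.warpPerspective(im,cv2.getPerspectiveTransform(s,((q+half)*k).astype(np.float32)),(2*half*k,)*2,flags=cv2.INTER_CUBIC)
def phase(mask,N,r,k=4,half=70,c=(0,0)):
    a=np.arange(0,2*np.pi,.005);v=0
    for rr in r:
        x=((c[0]+rr*np.cos(a)+half)*k).astype(np.float32);y=((c[1]+rr*np.sin(a)+half)*k).astype(np.float32)
        v=v+cv2.remap(mask.astype(np.float32),x[None],y[None],cv2.INTER_LINEAR)[0]
    z=(v*np.exp(1j*N*a)).mean();return np.degrees(np.angle(z))/N,abs(z)/v.mean()
E
python3 - <<'E'
from h import *
# screws: corner signs (x,y)
ob=[("top",(240.5,164.2),"s",(-1,-1)),("top",(179.2,199.2),"s",(1,-1)),("top",(233.2,260.5),"s",(1,1)),("top",(290.8,219.8),"s",(-1,1)),
("side",(197.7,192.7),"s",(1,-1)),("side",(253.7,194),"s",(-1,-1)),("side",(231.3,239),"s",(1,1)),
("top",(241.5,195),"t",0),("side",(251,202),"t",0),("top",(214.5,211.2),"p",0),("side",(225,204.7),"p",0)]
def res(v,full=0):
    Rm,o=plate(*v[:3]);r=[]
    for n,uv,k,s in ob:
        l={"s":lambda:[v[3]+s[0]*(108-v[5]),v[4]+s[1]*(106-v[5]),-3],"t":lambda:[0,0,24],"p":lambda:[85,0,v[6]]}[k]()
        r.append(proj(n,o+Rm@np.array(l))[0]-uv)
    return np.array(r) if full else np.ravel(r)
for y0 in(30,120):
    f=least_squares(res,[500,180,y0,30,0,10,16],loss="soft_l1");print(f.cost,f.x)
print(res(f.x,1))
for a,b in (((268,252),(632,38)),):
    p,d=ray("top",*a);q,e=ray("side",*b)
    t=np.linalg.lstsq(np.c_[d,-e],q-p,rcond=None)[0];print("ball",p+d*t[0],q+e*t[1])
im=cv2.imread("pics/top0.png").astype(int);b,g,r=im[...,0],im[...,1],im[...,2]
m=((b>140)&(b-r>90)).astype(np.uint8);m[:, :385]=0;m[:,450:]=0;m[:170]=0;m[245:]=0
(cx,cy),rad=cv2.minEnclosingCircle(cv2.findNonZero(m));print("gear px",cx,cy,rad)
p,d=ray("top",cx,cy);c=p+d*(15-p[2])/d[2];print("gear",c)
np.save("gc.npy",c)
for z in (14,18):
  rm=rect("top",(m*255),np.eye(3),np.array([c[0],c[1],0]),z)
  (ux,uy),rr=cv2.minEnclosingCircle(cv2.findNonZero((rm>128).astype(np.uint8)));cc=(ux/4-70,uy/4-70)
  print("gear",z,cc,rr/4,phase(rm,18,[50,52,54,56],c=cc))
cv2.imwrite("pics/g.png",rect("top",im.astype(np.uint8),np.eye(3),np.array([c[0],c[1],0]),62,40,6))
E
```

```text
3.0163650901456736 [629.65 181.89 131.03  22.31  18.3    9.77  18.55]
3.01636509014601 [629.65 181.89 131.03  22.31  18.3    9.77  18.55]
[[ 0.16  0.24]
 [ 0.41  0.36]
 [ 0.4   0.15]
 [ 0.14  0.06]
 [-0.14 -0.6 ]
 [-0.01 -1.05]
 [-0.47 -0.75]
 [ 0.47 -0.44]
 [-1.07  0.26]
 [ 0.4   1.03]
 [-0.67 -0.9 ]]
ball [ 374.41   30.84 1047.99] [ 151.1  -405.7   982.54]
gear px 417.4019470214844 209.37254333496094 22.887439727783203
gear [ 611.41 -264.45   15.  ]
gear 14 (-0.9696121215820312, 0.16500091552734375) 59.72132110595703 (np.float64(0.34136651383864325), np.float64(0.6277083116886114))
gear 18 (-1.722259521484375, 0.928558349609375) 59.61609649658203 (np.float64(0.3418282508445669), np.float64(0.63672506940154))
```

Run:
```python
from h import *
for nm,u in(("ball",(268,252)),("disc",(121,389))):
  p,d=ray("top",*u)
  for z in range(200,1350,150):
    P=p+d*(z-p[2])/d[2];print(nm,P,proj("side",P)[0],"R", round({"ball":31,"disc":101}[nm]*(1372-z)/542))
v=[629.65,181.89,131.03];Rm,o=plate(*v)
im=cv2.imread("pics/top0.png")
for n in("top","side"):
  im=cv2.imread(f"pics/{n}0.png").astype(int);b,g,r=[im[...,i] for i in range(3)]
  m=((r>130)&(r-b>90)&(g>80)).astype(np.uint8)*255
  rm=rect(n,m,Rm,o+Rm@[85,0,0],14,45,6)
  (ux,uy),rr=cv2.minEnclosingCircle(cv2.findNonZero((rm>128).astype(np.uint8)));cc=(ux/6-45,uy/6-45);print(n,cc,rr/6)
  for r0 in([26,28,30,32],[28,30,32]):
    print(phase(rm,10,r0,6,45,cc),phase(rm,10,r0,6,45))
  k=rect(n,im.astype(np.uint8),Rm,o+Rm@[85,0,0],14,45,5)
  cv2.imwrite(f"pics/p{n}.png",k)
a=cv2.imread("pics/ptop.png");b=cv2.imread("pics/pside.png");g=cv2.resize(cv2.imread("pics/g.png"),(350,350))
M=np.zeros((600,800,3),np.uint8);M[:400,:400]=a[25:425,25:425];M[:400,400:]=b[25:425,25:425]
M[400:,:200]=cv2.resize(g,(200,200))
s=cv2.imread("pics/side0.png");M[400:,200:800]=cv2.resize(s[0:130,250:640],(600,200))
cv2.imwrite("pics/m2.png",M)
```

```text
ball [483.79 102.04 200.  ] [262.77 222.2 ] R 67
ball [464.44  89.45 350.  ] [263.78 186.24] R 58
ball [445.09  76.85 500.  ] [265.01 142.92] R 50
ball [425.74  64.26 650.  ] [266.52  89.71] R 41
ball [406.4   51.66 800.  ] [268.42  22.79] R 33
ball [387.05  39.07 950.  ] [270.88 -63.91] R 24
ball [ 367.7    26.47 1100.  ] [ 274.19 -180.7 ] R 16
ball [ 348.35   13.88 1250.  ] [ 278.89 -346.51] R 7
disc [199.76 410.27 200.  ] [102.95 300.78] R 218
disc [216.76 358.23 350.  ] [112.38 256.9 ] R 190
disc [233.76 306.19 500.  ] [123.62 204.64] R 162
disc [250.77 254.15 650.  ] [137.23 141.35] R 135
disc [267.77 202.11 800.  ] [154.05  63.13] R 107
disc [284.77 150.07 950.  ] [175.37 -36.04] R 79
disc [ 301.77   98.03 1100.  ] [ 203.28 -165.83] R 51
disc [ 318.77   45.98 1250.  ] [ 241.38 -343.06] R 23
top (0.043670654296875, -2.1841634114583357) 37.02131652832031
(np.float64(-16.00869310822608), np.float64(0.39214445718367863)) (np.float64(-15.740529911844089), np.float64(0.26287279184425255))
(np.float64(-15.969381429898416), np.float64(0.4853367939941993)) (np.float64(-15.651851377957044), np.float64(0.32471614579233143))
side (1.7746785481770857, 3.736078898111977) 36.630149841308594
(np.float64(-16.735027344517956), np.float64(0.22646041185234866)) (np.float64(-15.796267596432589), np.float64(0.3081642650949869))
(np.float64(-16.3604409982302), np.float64(0.2583116079524823)) (np.float64(-15.93586563791734), np.float64(0.3652135833230444))
```

View pics/m2.png

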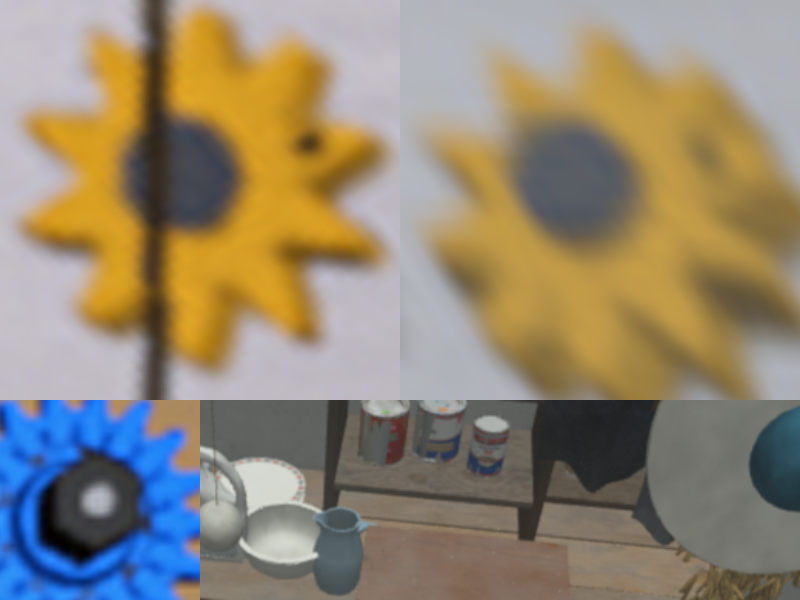

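Pinion is sharp in top with its black dot near −18° in plate axes; the side view's small hanging ball at ≈(262,80) is high up (z≥650). I still need the hub's flat direction, which of three tooth multiples.

Run:
```python
from h import *
c=np.load("gc.npy");c0=np.array([c[0]-1.3,c[1]+.5,0])
im=cv2.imread("pics/top0.png")
a=rect("top",im,np.eye(3),c0,62,28,10);a=cv2.convertScaleAbs(a,alpha=2.2,beta=10)
b=rect("top",im,np.eye(3),c0,18,62,4.5)
M=np.zeros((560,1118,3),np.uint8)
M[:,:560]=a;M[:558,560:]=b[:558,:558];cv2.imwrite("pics/m3.png",cv2.resize(M,(800,401)))
for off in(0,20,40):
    h=a.copy()
g=cv2.cvtColor(rect("top",im,np.eye(3),c0,62,28,10),cv2.COLOR_BGR2GRAY).astype(float)
# gradient-orientation 6th harmonic in annulus 14..24 mm of outer hex edge
gx=cv2.Sobel(cv2.GaussianBlur(g,(0,0),6),cv2.CV_64F,1,0);gy=cv2.Sobel(cv2.GaussianBlur(g,(0,0),6),cv2.CV_64F,0,1)
yy,xx=np.mgrid[0:560,0:560];r=np.hypot(xx-280,yy-280)/10
w=(r>13)&(r<24);z=(np.hypot(gx,gy)**2*np.exp(6j*np.arctan2(gy,gx)))[w].sum();print("hex normals",np.degrees(np.angle(z))/6)
```

```text
Traceback (most recent call last):
  File "h.py", line 17, in rect
    return cv2.warpPerspective(im,cv2.getPerspectiveTransform(s,((q+half)*k).astype(np.float32)),(2*half*k,)*2,flags=cv2.INTER_CUBIC)
           ~~~~~~~~~~~~~~~~~~~^^^^^^^^^^^^^^^^^^^^^^^^^^^^^^^^^^^^^^^^^^^^^^^^^^^^^^^^^^^^^^^^^^^^^^^^^^^^^^^^^^^^^^^^^^^^^^^^^^^^^^^
cv2.error: OpenCV(4.12.0) :-1: error: (-5:Bad argument) in function 'warpPerspective'
> Overload resolution failed:
>  - Can't parse 'dsize'. Sequence item with index 0 has a wrong type
>  - Can't parse 'dsize'. Sequence item with index 0 has a wrong type
```

Run:
```python
from h import *
c=np.load("gc.npy");c0=np.array([c[0]-1.3,c[1]+.5,0])
im=cv2.imread("pics/top0.png")
g0=rect("top",im,np.eye(3),c0,62,28,10);a=cv2.convertScaleAbs(g0,alpha=2.2,beta=10)
b=rect("top",im,np.eye(3),c0,18,70,4)
cv2.imwrite("pics/m3.png",cv2.resize(np.hstack([a,b]),(800,400)))
g=cv2.GaussianBlur(cv2.cvtColor(g0,cv2.COLOR_BGR2GRAY).astype(float),(0,0),6)
gx=cv2.Sobel(g,cv2.CV_64F,1,0);gy=cv2.Sobel(g,cv2.CV_64F,0,1)
yy,xx=np.mgrid[0:560,0:560];r=np.hypot(xx-280,yy-280)/10
w=(r>13)&(r<24);z=(np.hypot(gx,gy)**2*np.exp(6j*np.arctan2(gy,gx)))[w].sum();print("hex normals",np.degrees(np.angle(z))/6)
```

```text
hex normals -1.0652738040856609
```

View pics/m3.png

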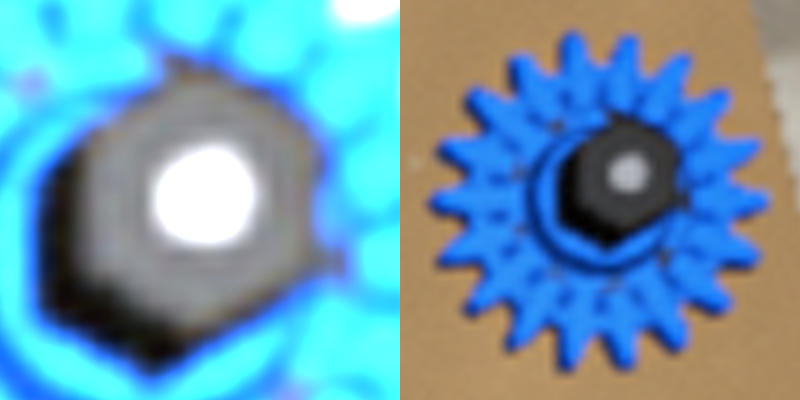

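Hub flats face 0° (world x) and the tooth phase is 0.34°, so I grip with tool y along world x. Moving now towards the gear.

```bash
cat >> h.py <<'E'
STAND=[629.65,181.89,131.03]
def Rt(axis_z,ydir):  # tool rotation: z given, y closest to ydir
    z=axis_z/np.linalg.norm(axis_z);y=ydir-z*(z@ydir);y/=np.linalg.norm(y);return np.c_[np.cross(y,z),y,z]
def todo(P,Rm):
    s=env.state();Rc=R.from_euler("xyz",s["ee_rot"],degrees=True).as_matrix()
    print("t",s["time_s"],"pos",s["ee_pos"],"q",s["qpos"],"F",s["force"],"T",s["torque"],"w",s["gripper_width"])
    print("move(tool)",Rc.T@(np.array(P)-s["ee_pos"]),"rot(tool)",R.from_matrix(Rc.T@Rm).as_rotvec(degrees=True))
def down(a): a=np.radians(a);return Rt(np.array([0,0,-1.]),np.array([np.cos(a),np.sin(a),0]))
def onplate(x,y,z,ang,st=STAND):  # tool y at ang deg in plate axes, TCP at plate x,y,z
    Rm,o=plate(*st);a=np.radians(ang);return o+Rm@[x,y,z],Rt(-Rm[:,2],Rm@[np.cos(a),np.sin(a),0])
E
echo '{"tx": [46,46,46,46,46,46,46,46],"ty": [-9.6,-9.6,-9.6,-9.6,-9.6,-9.6,-9.6,-9.6],"tz": [0,0,0,0,0,0,0,0],"rx": [0,0,0,0,0,0,0,0],"ry": [0,0,0,0,0,0,0,0],"rz": [0,0,0,0,0,0,0,0]}' | python3 drive.py 62
echo '{"tx": [0,0,0,0,0,0,0,0],"ty": [0,0,0,0,0,0,0,0],"tz": [0,0,0,0,0,0,0,0],"rx": [0,0,0,0,0,0,0,0],"ry": [0,0,0,0,0,0,0,0],"rz": [-8.4,-8.4,-8.4,-8.4,-8.4,-8.4,-8.4,-8.4]}' | python3 drive.py
python3 -c "
from h import *
todo([610.2,-264.3,120],down(0.34))"
```

```text
time_s: 0.9
ee_pos: [532.5, -316.9, 213.5]
ee_rot: [-180.0, 0.0, 22.6]
force: [0.9, -1.4, 0.6]
gripper_width: 62.0
gripper_force: 0.0
time_s: 1.7
ee_pos: [531.1, -318.2, 213.4]
ee_rot: [-179.9, -0.0, 90.2]
force: [-0.3, -0.2, 0.5]
gripper_width: 61.9
gripper_force: 0.0
t 1.7 pos [ 531.05 -318.17  213.37] q [-31.99  22.37  83.54  -0.    74.16 -32.16] F [-0.3  -0.21  0.54] T [-0.02 -0.13  0.03] w 61.944506251061725
move(tool) [53.59 79.4  93.32] rot(tool) [-0.06 -0.03 -0.17]
```

```bash
echo '{"tx": [27,26.6,0,0,0],"ty": [39.7,39.7,0,0,0],"tz": [0,0,46,46,0],"rx": [0,0,0,0,0],"ry": [0,0,0,0,0],"rz": [0,-0.2,0,0,0]}' | python3 drive.py
python3 -c "
from h import *
cv2.imwrite('pics/v1.png',camrig.grab_frame('top'))
todo([610.2,-264.3,27],down(0.34))"
```

```text
time_s: 2.2
ee_pos: [606.5, -262.5, 114.5]
ee_rot: [-179.2, -0.4, 90.1]
force: [-2.0, 0.3, -0.6]
gripper_width: 61.7
gripper_force: 0.0
t 2.25 pos [ 608.77 -263.87  118.68] q [-24.42  30.23  84.5   -0.01  65.74 -24.46] F [ 0.4  -0.8   0.97] T [-0.05 -0.17  0.02] w 62.21769936964154
move(tool) [-0.73  2.11 91.67] rot(tool) [-0.43 -0.19 -0.3 ]
```

View pics/v1.png

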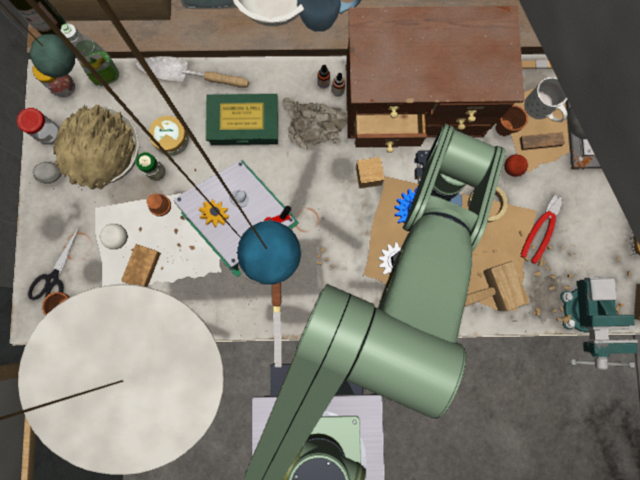

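The top view shows the arm over the blue gear, with the ball and disc unmoved. Lowering and gripping.

```bash
echo '{"tx": [-0.7,0,0,0,0],"ty": [1.5,0,0,0,0],"tz": [31,30,30,0,0],"rx": [0,0,0,0,0],"ry": [0,0,0,0,0],"rz": [0,0,0,0,0]}' | python3 drive.py
python3 -c "
from h import *
todo([610.2,-264.3,27],down(0.34))"
echo '{"tx": [0,0,0,0,0,0],"ty": [0,0,0,0,0,0],"tz": [0,0,0,0,0,0],"rx": [0,0,0,0,0,0],"ry": [0,0,0,0,0,0],"rz": [0,0,0,0,0,0]}' | python3 drive.py 20 45
python3 -c "
from h import *
todo([610.2,-264.3,27],down(0.34))"
```

```text
time_s: 2.75
ee_pos: [613.8, -266.7, 33.4]
ee_rot: [179.8, 0.1, 90.0]
force: [-0.4, -0.8, 0.6]
gripper_width: 61.8
gripper_force: 0.0
t 2.75 pos [ 613.8  -266.66   33.4 ] q [-24.47  34.88  89.58  -0.    55.34 -24.46] F [-0.42 -0.82  0.63] T [ 0.   -0.16  0.  ] w 61.77412486498808
move(tool) [ 2.37 -3.62  6.39] rot(tool) [ 0.18  0.08 -0.34]
time_s: 3.35
ee_pos: [611.8, -265.9, 32.0]
ee_rot: [-180.0, 0.0, 90.0]
force: [-3.6, 0.1, 6.5]
gripper_width: 35.7
gripper_force: 45.0
t 3.35 pos [ 611.77 -265.87   32.03] q [-24.46  34.9   89.78  -0.05  55.36 -24.46] F [-3.6   0.07  6.53] T [0.01 0.64 0.06] w 35.71730645384082
move(tool) [ 1.58 -1.56  5.03] rot(tool) [-0.05  0.02 -0.31]
```

```bash
echo '{"tx": [0,0,0,0,0,0,0],"ty": [0,0,0,0,0,0,0],"tz": [-20,-45,-45,-45,-45,0,0],"rx": [0,0,0,0,0,0,0],"ry": [0,0,0,0,0,0,0],"rz": [0,0,0,0,0,0,0]}' | python3 drive.py
cat >> h.py <<'E'
def gear_to(x,y,z,ang,dx=1.6,h=32,st=STAND):  # TCP target so that gear origin is at plate x,y,z
    P,Rm=onplate(x,y,z+h,ang,st);return P-Rm[:,0]*dx,Rm
E
python3 -c "
from h import *
P,Rm=gear_to(0,0,90,-121.1);print(P);todo(P,Rm)"
```

```text
time_s: 4.05
ee_pos: [612.3, -265.5, 230.7]
ee_rot: [180.0, 0.0, 90.0]
force: [-0.0, 0.2, -5.2]
gripper_width: 36.0
gripper_force: 45.0
[669.85 134.44 179.97]
t 4.05 pos [ 612.35 -265.52  230.67] q [-24.43  26.35  74.65   0.01  78.97 -24.46] F [-0.04  0.23 -5.19] T [ 0.   -0.01  0.  ] w 35.97328252972033
move(tool) [399.93  57.64  50.7 ] rot(tool) [17.71 24.29 -9.67]
```

```bash
echo '{"tx": [48,48,48,48,48,48,48,48],"ty": [7,7,7,7,7,7,7,7],"tz": [0,0,0,0,0,0,0,0],"rx": [0,0,0,0,0,0,0,0],"ry": [0,0,0,0,0,0,0,0],"rz": [0,0,0,0,0,0,0,0]}' | python3 drive.py
echo '{"tx": [0,0,0,0,0,0,0],"ty": [0,0,0,0,0,0,0],"tz": [0,0,0,0,0,0,0],"rx": [3.54,3.54,3.54,3.54,3.54,0,0],"ry": [4.86,4.86,4.86,4.86,4.86,0,0],"rz": [-1.93,-1.93,-1.93,-1.93,-1.93,0,0]}' | python3 drive.py
python3 -c "
from h import *
P,Rm=gear_to(0,0,90,-121.1);todo(P,Rm)"
```

```text
time_s: 4.85
ee_pos: [666.7, 120.1, 226.7]
ee_rot: [-179.6, 0.1, 90.0]
force: [0.7, -0.3, -5.1]
gripper_width: 35.6
gripper_force: 45.0
time_s: 5.55
ee_pos: [667.9, 117.9, 227.6]
ee_rot: [-163.1, -25.3, 95.9]
force: [0.0, 0.5, -3.7]
gripper_width: 35.7
gripper_force: 45.0
t 5.55 pos [667.94 117.86 227.57] q [ -1.46  38.69  59.48  22.11 102.39 -10.36] F [ 0.03  0.48 -3.75] T [-0.52 -0.59  0.03] w 35.72452314132981
move(tool) [-5.59 18.   46.79] rot(tool) [-0.2   0.01 -0.25]
```

```bash
echo '{"tx": [-5.6,0,0,0,0,0],"ty": [18,0,0,0,0,0],"tz": [0,40,37,0,0,0],"rx": [0,0,0,0,0,0],"ry": [0,0,0,0,0,0],"rz": [0,-0.2,0,0,0,0]}' | python3 drive.py
python3 - <<'E'
from h import *
s=camrig.grab_frame("side");t=camrig.grab_frame("top")
cv2.imwrite("pics/s2.png",s);cv2.imwrite("pics/t2.png",t)
P,Rm=gear_to(0,0,60,-121.1);todo(P,Rm)
z=lambda im,x,y:cv2.resize(im[y:y+150,x:x+100],None,fx=4,fy=4,interpolation=cv2.INTER_CUBIC)
cv2.imwrite("pics/m4.png",np.hstack([z(s,200,130),z(t,190,120)]))
E
```

```text
time_s: 6.15
ee_pos: [661.5, 146.7, 159.4]
ee_rot: [-163.8, -25.4, 96.5]
force: [0.5, -0.1, -4.1]
gripper_width: 35.6
gripper_force: 45.0
t 6.25 pos [661.69 146.18 159.2 ] q [  0.6   39.79  67.    22.41  93.21 -12.26] F [-0.48 -1.12 -4.02] T [-0.63 -0.64  0.  ] w 35.73976804846849
move(tool) [-2.45 -0.37  4.91] rot(tool) [0.23 0.05 0.25]
```

View pics/m4.png

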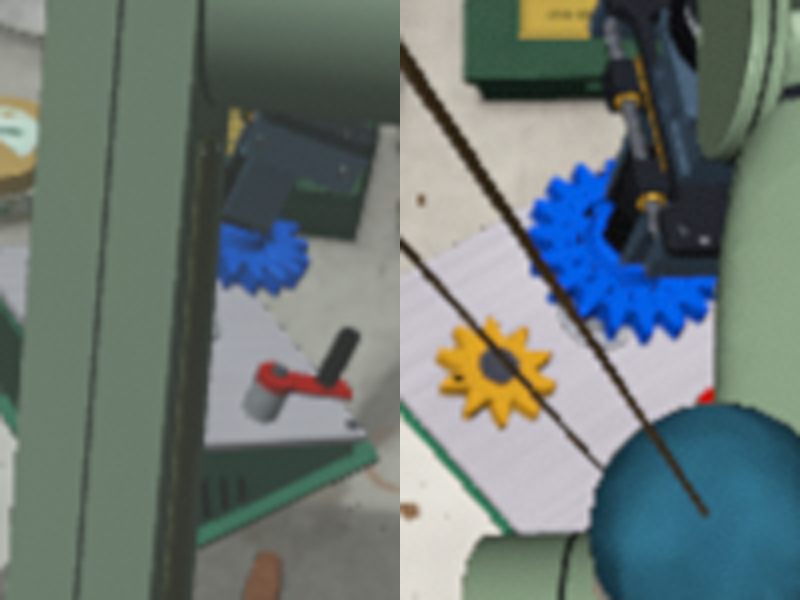

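Side and top: the gear is held above the spindle (spindle flange just visible in top at crop ≈(595,330)), and the keeper is open. I'll check the gear's phase and centring in the top image.

```bash
cat >> h.py <<'E'
def check(n,im,dx=1.6,h=32):
    s=env.state();Rc=R.from_euler("xyz",s["ee_rot"],degrees=True).as_matrix()
    Rg=np.c_[Rc[:,1],Rc[:,0],-Rc[:,2]]  # gear x=tool y
    og=s["ee_pos"]+Rc[:,0]*dx+Rc[:,2]*h
    Rp,o=plate(*STAND);print("gear in plate",Rp.T@(og-o),"ang",np.degrees(np.arctan2(*(Rp.T@Rg[:,0])[[1,0]])),"tilt",np.degrees(np.arccos((Rp.T@Rg[:,2])[2])))
    b,g,r=[im[...,i].astype(int) for i in range(3)]
    m=((b>120)&(b-r>90)&(b-g>50)).astype(np.float32);m[235:]=0
    zs=18
    def f(v,full=0):
        rm=rect(n,m,Rg,og,zs)
        return rm
    rm=f(0);a=np.arange(0,2*np.pi,.005)
    def smp(rr,c,A=a): return cv2.remap(rm,((c[0]+rr*np.cos(A)+70)*4).astype(np.float32)[None],((c[1]+rr*np.sin(A)+70)*4).astype(np.float32)[None],cv2.INTER_LINEAR)[0]
    # template match over centre shift and angle: solid at 44, void at 63, tooth wave at 50..57
    best=[]
    vis=(smp(44,(0,0))>.5)
    vis=cv2.erode(vis.astype(np.uint8)[None],np.ones((1,60)))[0]>0
    for cx in np.arange(-5,5.1,.5):
        for cy in np.arange(-5,5.1,.5):
            v=sum(smp(q,(cx,cy)) for q in(50,52,54,56,58))*vis
            z=(v*np.exp(18j*a)).sum();best.append((abs(z)/vis.sum(),cx,cy,np.degrees(np.angle(z))/18))
    best.sort(reverse=True);print("visible deg",vis.mean()*360);print(np.array(best[:5]))
    i=[x for x in best if x[1]==0 and x[2]==0];print("at 0",i)
E
python3 - <<'E'
from h import *
check("top",cv2.imread("pics/t2.png"))
E
```

```text
gear in plate [ 1.84 -1.65 64.91] ang -120.8547162629756 tilt 0.24035921353860615
visible deg 216.51551312649167
[[ 0.56 -3.    3.5  -1.74]
 [ 0.55 -3.5   3.5  -1.86]
 [ 0.55 -3.5   4.   -1.55]
 [ 0.55 -3.    4.   -1.44]
 [ 0.55 -3.    3.   -2.04]]
at 0 [(np.float64(0.24145877126402385), np.float64(0.0), np.float64(0.0), np.float64(-1.8995464707005658))]
```

```bash
cat >> h.py <<'E'
def outline(N,rt,rp,rr,th):
    out=[]
    for k in range(N):
        for w,r in((-.5*np.pi*2/N*.98,rr),(-th*1.55/rp,rr),(-th/rp,rp),(-th*.45/rt,rt),(th*.45/rt,rt),(th/rp,rp),(th*1.55/rp,rr)):
            out.append((k*2*np.pi/N+w,r))
    a,r=np.array(out).T;return np.c_[r*np.cos(a),r*np.sin(a)]
def sil(n,im,fg,bg,N,Rg,og,zz,rt,rp,rr,x0,S=4):
    O=outline(N,rt,rp,rr,4.6);u0=proj(n,og)[0];x,y=(u0-40).astype(int);w=80
    F=cv2.resize(fg[y:y+w,x:x+w].astype(np.float32),None,fx=S,fy=S,interpolation=cv2.INTER_LINEAR)
    V=cv2.resize((fg|bg)[y:y+w,x:x+w].astype(np.float32),None,fx=S,fy=S,interpolation=cv2.INTER_LINEAR)>.6
    def cost(v):
        c,s=np.cos(np.radians(v[2])),np.sin(np.radians(v[2]));A=np.zeros((w*S,w*S),np.uint8)
        for z,sh in zz:
            p=O*sh@np.array([[c,s],[-s,c]])+v[:2]
            q=(proj(n,og+np.c_[p,[z]*len(p)]@Rg.T)-[x,y]+.5)*S-.5
            cv2.fillPoly(A,[np.round(q*16).astype(np.int32)],1,shift=4)
        A=cv2.GaussianBlur(A.astype(np.float32),(0,0),S*.5)
        rg=np.hypot(*(np.mgrid[0:w*S,0:w*S]-w*S/2))<36*S
        return (np.abs(A-F)*(V&rg)).sum()/S/S
    from scipy.optimize import minimize
    best=min((minimize(cost,[a,b,t],method="Nelder-Mead",options=dict(initial_simplex=np.array([a,b,t])+np.array([[0,0,0],[2,0,0],[0,2,0],[0,0,2]]),xatol=.05,fatol=.05)) for a,b in((0,0),x0) for t in(-4,0,4)),key=lambda r:r.fun)
    print(n,N,best.x,best.fun,"cost at 0",cost([0,0,0]))
    return best.x
def masks(im):
    b,g,r=[im[...,i].astype(int) for i in range(3)]
    return (b>110)&(b-r>70)&(b-g>40),(r>120)&(r-b>60)&(g>80),(np.minimum(b,r)>120)&(abs(b-r)<45)
def gearpose(ee_pos,ee_rot,dx=1.6,h=32):
    Rc=R.from_euler("xyz",ee_rot,degrees=True).as_matrix()
    return np.c_[Rc[:,1],Rc[:,0],-Rc[:,2]],np.array(ee_pos)+Rc[:,0]*dx+Rc[:,2]*h
GZ=[(0,.97),(2,1),(9,1),(16,1),(18,.97)];PZ=[(0,1),(6,1),(12,1),(14,.95)]
E
python3 - <<'E'
from h import *
t0=cv2.imread("pics/top0.png");s0=cv2.imread("pics/side0.png");t2=cv2.imread("pics/t2.png")
Rp,o=plate(*STAND);a=np.radians(-16);Rq=Rp@R.from_euler("z",-16,degrees=True).as_matrix()
for n,im in(("top",t0),("side",s0)):
    B,Y,G=masks(im);print("pinion");v=sil(n,im,Y,G,10,Rq,o+Rp@[85,0,0],PZ,35.5,30,22,(2,2));print("plate shift",Rp.T@Rq@[v[0],v[1],0])
B,Y,G=masks(t0);c=np.array([610.2,-264.3,0]);br=~B
print("gear at start (world)");sil("top",t0,B,br&(np.indices(br.shape)[0]>0),18,np.eye(3),c,GZ,59.5,54,46,(2,2))
B,Y,G=masks(t2);Rg,og=gearpose(*[env.state()[k] for k in("ee_pos","ee_rot")])
print("gear in hand");v=sil("top",t2,B,G,18,Rg,og,GZ,59.5,54,46,(-3,3));print("plate shift",Rp.T@Rg@[v[0],v[1],0])
E
```

```text
pinion
top 10 [-2.31 -5.81 -0.04] 50.31499481201172 cost at 0 152.79749
plate shift [-3.83 -4.95  0.  ]
pinionTraceback (most recent call last):
  File "<stdin>", line 5, in <module>
  File "h.py", line 79, in sil
    best=min((minimize(cost,[a,b,t],method="Nelder-Mead",options=dict(initial_simplex=np.array([a,b,t])+np.array([[0,0,0],[2,0,0],[0,2,0],[0,0,2]]),xatol=.05,fatol=.05)) for a,b in((0,0),x0) for t in(-4,0,4)),key=lambda r:r.fun)
  File "h.py", line 79, in <genexpr>
    best=min((minimize(cost,[a,b,t],method="Nelder-Mead",options=dict(initial_simplex=np.array([a,b,t])+np.array([[0,0,0],[2,0,0],[0,2,0],[0,0,2]]),xatol=.05,fatol=.05)) for a,b in((0,0),x0) for t in(-4,0,4)),key=lambda r:r.fun)
              ~~~~~~~~^^^^^^^^^^^^^^^^^^^^^^^^^^^^^^^^^^^^^^^^^^^^^^^^^^^^^^^^^^^^^^^^^^^^^^^^^^^^^^^^^^^^^^^^^^^^^^^^^^^^^^^^^^^^^^^^^^^^^^^^^^^^^^^^^^^^^^^^^^^^^^^^^^^
    res = _minimize_neldermead(fun, x0, args, callback, bounds=bounds,
                               **options)
    fxr = func(xr)
    fx = function(np.copy(x), *(wrapper_args + args))
  File "h.py", line 73, in cost
    q=(proj(n,og+np.c_[p,[z]*len(p)]@Rg.T)-[x,y]+.5)*S-.5
       ~~~~^^^^^^^^^^^^^^^^^^^^^^^^^^^^^^^
  File "h.py", line 7, in proj
    c=camrig.camera_model(n);T=c["T"];p=(np.atleast_2d(P)-T[:3,3])@T[:3,:3]
ValueError: time passes only in moves, steps and waits
```

```bash
python3 - <<'E'
from workcell import env, camrig, job
import pickle,re
pickle.dump({n:camrig.camera_model(n) for n in("side","top")},open("cam.pkl","wb"))
s=open("h.py").read().replace('camrig.camera_model(n)','CAM[n]').replace('from workcell import env, camrig, job','from workcell import env, camrig, job\nimport pickle\nCAM=pickle.load(open("cam.pkl","rb"))')
open("h.py","w").write(s)
E
python3 - <<'E'
from h import *
t0=cv2.imread("pics/top0.png");s0=cv2.imread("pics/side0.png");t2=cv2.imread("pics/t2.png")
Rp,o=plate(*STAND);Rq=Rp@R.from_euler("z",-16,degrees=True).as_matrix()
B,Y,G=masks(s0);print("pinion");v=sil("side",s0,Y,G,10,Rq,o+Rp@[85,0,0],PZ,35.5,30,22,(2,2));print("plate shift",Rp.T@Rq@[v[0],v[1],0])
B,Y,G=masks(t0);c=np.array([610.2,-264.3,0]);br=~B
print("gear at start (world)");sil("top",t0,B,br,18,np.eye(3),c,GZ,59.5,54,46,(2,2))
B,Y,G=masks(t2);s=env.state();Rg,og=gearpose(s["ee_pos"],s["ee_rot"])
print("gear in hand");v=sil("top",t2,B,G,18,Rg,og,GZ,59.5,54,46,(-3,3));print("plate shift",Rp.T@Rg@[v[0],v[1],0])
E
```

```text
pinion
side 10 [-2.32 -2.53  0.04] 41.37237548828125 cost at 0 51.424988
plate shift [-2.93 -1.79  0.  ]
gear at start (world)
top 18 [ 1.43 -0.94  0.23] 359.903076171875 cost at 0 371.13715
gear in hand
top 18 [ 3.18 -0.2   0.29] 35.46049880981445 cost at 0 74.655014
plate shift [-1.8  -2.63  0.01]
```

Measured phases agree: gear +0.29° from tool y, pinion −16.0°. So the tool-y target is −121.4°. I'll descend to just above the spindle tip.

```bash
python3 -c "
from h import *
P,Rm=gear_to(-.5,-.5,28,-121.4);todo(P,Rm)"
echo '{"tx": [-1,0,0,0,0,0],"ty": [1.5,0,0,0,0,0],"tz": [12,12,11,0,0,0],"rx": [0.2,0,0,0,0,0],"ry": [0,0,0,0,0,0],"rz": [0.5,0,0,0,0,0]}' | python3 drive.py
python3 -c "
from h import *
P,Rm=gear_to(-.5,-.5,28,-121.4);todo(P,Rm)"
```

```text
t 6.25 pos [661.69 146.18 159.2 ] q [  0.6   39.79  67.    22.41  93.21 -12.26] F [-0.48 -1.12 -4.02] T [-0.63 -0.64  0.  ] w 35.73976804846849
move(tool) [-2.59  0.18 36.91] rot(tool) [0.23 0.05 0.55]
time_s: 6.85
ee_pos: [650.7, 159.0, 126.4]
ee_rot: [-163.1, -25.3, 95.8]
force: [0.1, 0.4, -3.8]
gripper_width: 35.7
gripper_force: 45.0
t 6.85 pos [650.7  159.02 126.43] q [  1.58  40.32  70.94  22.69  89.13 -12.55] F [ 0.06  0.42 -3.83] T [-0.56 -0.62 -0.  ] w 35.744328028678304
move(tool) [-1.2  -0.67  0.08] rot(tool) [-0.17 -0.01 -0.01]
```

```bash
echo '{"tx": [-1.2,0,0,0],"ty": [-0.7,0,0,0],"tz": [2,2,2,0],"rx": [0,0,0,0],"ry": [0,0,0,0],"rz": [0,0,0,0]}' | python3 drive.py
echo '{"tx": [0,0,0,0],"ty": [0,0,0,0],"tz": [2,2,0,0],"rx": [0,0,0,0],"ry": [0,0,0,0],"rz": [0,0,0,0]}' | python3 drive.py
python3 -c "
from h import *
P,Rm=gear_to(0,0,16,-121.4);todo(P,Rm)"
```

```text
time_s: 7.25
ee_pos: [647.6, 160.1, 120.3]
ee_rot: [-163.0, -25.3, 95.8]
force: [0.6, -0.4, -4.3]
gripper_width: 36.0
gripper_force: 45.0
time_s: 7.65
ee_pos: [646.6, 161.6, 117.1]
ee_rot: [-163.1, -25.3, 95.8]
force: [1.0, -0.2, -4.2]
gripper_width: 35.7
gripper_force: 45.0
t 7.65 pos [646.62 161.63 117.12] q [  1.79  40.38  72.25  22.78  87.83 -12.88] F [ 0.98 -0.2  -4.17] T [-0.53 -0.7  -0.04] w 35.72773325960215
move(tool) [ 0.22 -0.52  1.69] rot(tool) [-0.19 -0.01 -0.03]
```

```bash
echo '{"tx": [0,0,0,0],"ty": [0,0,0,0],"tz": [1.5,1.5,0,0],"rx": [0,0,0,0],"ry": [0,0,0,0],"rz": [0,0,0,0]}' | python3 drive.py
python3 -c "
from h import *
P,Rm=gear_to(0,0,14,-121.4);todo(P,Rm)"
echo '{"tx": [0,0,0,0],"ty": [0,0,0,0],"tz": [1.5,1,0,0],"rx": [0,0,0,0],"ry": [0,0,0,0],"rz": [0,0,0,0]}' | python3 drive.py
python3 -c "
from h import *
P,Rm=gear_to(0,0,12,-121.4);todo(P,Rm)"
```

```text
time_s: 8.05
ee_pos: [646.1, 162.8, 114.4]
ee_rot: [-163.1, -25.3, 95.8]
force: [3.2, 0.3, -4.1]
gripper_width: 35.8
gripper_force: 45.0
t 8.05 pos [646.14 162.83 114.42] q [  1.88  40.41  72.56  22.83  87.4  -12.95] F [ 3.19  0.3  -4.08] T [-0.49 -1.25 -0.35] w 35.840208649331636
move(tool) [ 0.24 -1.04  0.74] rot(tool) [-0.12 -0.01 -0.02]
time_s: 8.45
ee_pos: [645.4, 163.7, 112.4]
ee_rot: [-163.1, -25.3, 95.8]
force: [4.4, 0.4, -4.5]
gripper_width: 35.7
gripper_force: 45.0
t 8.45 pos [645.35 163.72 112.36] q [  1.94  40.43  72.84  22.86  87.1  -13.01] F [ 4.35  0.4  -4.51] T [-0.5  -1.6  -0.53] w 35.7422420808429
move(tool) [ 0.25 -1.03  0.36] rot(tool) [-0.11 -0.01 -0.02]
```

```bash
echo '{"tx": [0,0,0,0],"ty": [1,0,0,0],"tz": [1,1,0,0],"rx": [0,0,0,0],"ry": [0,0,0,0],"rz": [0,0,0,0]}' | python3 drive.py
python3 -c "
from h import *
P,Rm=gear_to(0,0,10,-121.4);todo(P,Rm)"
echo '{"tx": [0,0,0,0],"ty": [0,0,0,0],"tz": [1,1,0,0],"rx": [0,0,0,0],"ry": [0,0,0,0],"rz": [0,0,0,0]}' | python3 drive.py
python3 -c "
from h import *
P,Rm=gear_to(0,0,8,-121.4);todo(P,Rm)"
```

```text
time_s: 8.85
ee_pos: [644.8, 164.6, 110.3]
ee_rot: [-163.0, -25.3, 95.8]
force: [3.7, -0.1, -3.4]
gripper_width: 35.7
gripper_force: 45.0
t 8.85 pos [644.8  164.62 110.32] q [  2.02  40.55  72.94  22.87  86.99 -13.01] F [ 3.69 -0.13 -3.36] T [-0.38 -1.16 -0.31] w 35.707081369147986
move(tool) [ 0.26 -1.24  0.08] rot(tool) [-0.23 -0.03 -0.04]
time_s: 9.25
ee_pos: [644.3, 165.5, 108.4]
ee_rot: [-163.0, -25.3, 95.8]
force: [4.5, 1.1, -5.3]
gripper_width: 35.4
gripper_force: 45.0
t 9.25 pos [644.25 165.48 108.35] q [  2.09  40.59  73.17  22.9   86.71 -13.05] F [ 4.55  1.09 -5.29] T [-0.55 -1.32 -0.51] w 35.42550048726813
move(tool) [ 0.27 -1.43 -0.13] rot(tool) [-0.22 -0.02 -0.05]
```

```bash
echo '{"tx": [0,0,0,0],"ty": [0.7,0,0,0],"tz": [1,1.2,0,0],"rx": [0,0,0,0],"ry": [0,0,0,0],"rz": [0,0,0,0]}' | python3 drive.py
echo '{"tx": [0,0,0,0],"ty": [0,0,0,0],"tz": [1.2,1,0,0],"rx": [0,0,0,0],"ry": [0,0,0,0],"rz": [0,0,0,0]}' | python3 drive.py
python3 -c "
from h import *
P,Rm=gear_to(0,0,3,-121.4);todo(P,Rm)"
```

```text
time_s: 9.65
ee_pos: [643.8, 166.4, 106.4]
ee_rot: [-163.0, -25.3, 95.8]
force: [1.2, -0.2, -5.6]
gripper_width: 35.9
gripper_force: 45.0
time_s: 10.05
ee_pos: [643.2, 167.2, 104.6]
ee_rot: [-163.0, -25.3, 95.8]
force: [1.4, 0.2, -5.2]
gripper_width: 35.3
gripper_force: 45.0
t 10.05 pos [643.2  167.22 104.55] q [  2.22  40.7   73.54  22.95  86.25 -13.14] F [ 1.37  0.23 -5.2 ] T [-0.53 -0.88 -0.26] w 35.33460622060148
move(tool) [ 0.24 -1.81  0.59] rot(tool) [-0.25 -0.02 -0.03]
```

```bash
echo '{"tx": [0,0,0,0],"ty": [0,0,0,0],"tz": [1,1,0,0],"rx": [0,0,0,0],"ry": [0,0,0,0],"rz": [0,0,0,0]}' | python3 drive.py
echo '{"tx": [0,0,0,0],"ty": [0,0,0,0],"tz": [1,0.8,0,0],"rx": [0,0,0,0],"ry": [0,0,0,0],"rz": [0,0,0,0]}' | python3 drive.py
python3 -c "
from h import *
P,Rm=gear_to(0,0,0,-121.4);todo(P,Rm)"
```

```text
time_s: 10.45
ee_pos: [642.6, 167.9, 102.8]
ee_rot: [-163.0, -25.3, 95.8]
force: [1.1, 0.5, -6.0]
gripper_width: 35.6
gripper_force: 45.0
time_s: 10.85
ee_pos: [642.4, 168.2, 102.3]
ee_rot: [-163.1, -25.3, 95.8]
force: [0.1, -2.5, 3.6]
gripper_width: 35.6
gripper_force: 45.0
t 10.85 pos [642.42 168.17 102.34] q [  2.3   40.68  73.88  22.99  85.83 -13.22] F [ 0.14 -2.51  3.61] T [-0.65 -0.36  0.06] w 35.56870460629276
move(tool) [ 0.25 -1.86  1.05] rot(tool) [-0.16 -0.   -0.01]
```

```bash
echo '{"tx": [0,0,0,0],"ty": [0,0,0,0],"tz": [1,0,0,0],"rx": [0,0,0,0],"ry": [0,0,0,0],"rz": [0.5,-1,0.5,0]}' | python3 drive.py
python3 -c "
from h import *
P,Rm=gear_to(0,0,0,-121.4);todo(P,Rm)"
```

```text
time_s: 11.25
ee_pos: [642.7, 168.4, 102.2]
ee_rot: [-163.2, -25.3, 95.9]
force: [1.5, -5.9, 7.2]
gripper_width: 35.7
gripper_force: 45.0
t 11.25 pos [642.74 168.37 102.24] q [  2.31  40.66  73.92  23.    85.71 -13.25] F [ 1.51 -5.92  7.2 ] T [-0.67 -0.37  0.16] w 35.68412085934227
move(tool) [ 0.15 -2.24  0.99] rot(tool) [-0.06  0.02  0.01]
```

Axial stop reached at about seat height. I'll release, back off and look.

```bash
echo '{"tx": [0,0,0,0],"ty": [0,0,0,0],"tz": [-1,0,0,0],"rx": [0,0,0,0],"ry": [0,0,0,0],"rz": [0,0,0,0]}' | python3 drive.py 60
echo '{"tx": [0,0,0,0,0],"ty": [0,0,0,0,0],"tz": [-15,-40,-45,-45,0],"rx": [0,0,0,0,0],"ry": [0,0,0,0,0],"rz": [0,0,0,0,0]}' | python3 drive.py
python3 - <<'E'
from h import *
s=camrig.grab_frame("side");t=camrig.grab_frame("top")
cv2.imwrite("pics/s3.png",s);cv2.imwrite("pics/t3.png",t)
Rp,o=plate(*STAND);B,Y,G=masks(t)
Rg=Rp@R.from_euler("z",-1.1,degrees=True).as_matrix()
for z in(0,14):
  v=sil("top",t,B,G,18,Rg,o+Rp@[0,0,z],GZ,59.5,54,46,(-2,-3));print("z",z,"plate shift",Rp.T@Rg@[v[0],v[1],0])
P,Rm=gear_to(0,0,0,-121.4);todo(P,Rm)
z=lambda im,x,y:cv2.resize(im[y:y+150,x:x+100],None,fx=4,fy=4,interpolation=cv2.INTER_CUBIC)
cv2.imwrite("pics/m5.png",np.hstack([z(s,200,150),z(t,190,140)]))
E
```

```text
time_s: 11.65
ee_pos: [641.7, 169.0, 101.0]
ee_rot: [-162.9, -25.3, 95.8]
force: [-0.1, -0.8, -0.3]
gripper_width: 59.9
gripper_force: 0.0
time_s: 12.15
ee_pos: [693.6, 112.2, 232.2]
ee_rot: [-163.8, -25.2, 96.0]
force: [0.3, -1.0, 0.3]
gripper_width: 59.8
gripper_force: 0.0
top 18 [-5.3  -4.61 -0.14] 78.4581298828125 cost at 0 213.86497
z 0 plate shift [-5.38 -4.51  0.  ]
top 18 [ 3.69 -0.14  0.18] 96.81925964355469 cost at 0 160.13826
z 14 plate shift [ 3.69 -0.21 -0.  ]
t 12.25 pos [690.63 113.78 227.05] q [ -1.73  41.15  54.81  22.26 104.47  -9.66] F [-0.26 -0.43 -1.32] T [-0.27 -0.28 -0.03] w 59.93941135082803
move(tool) [  0.36  -2.4  145.39] rot(tool) [-0.13 -0.02 -0.03]
```

View pics/m5.png

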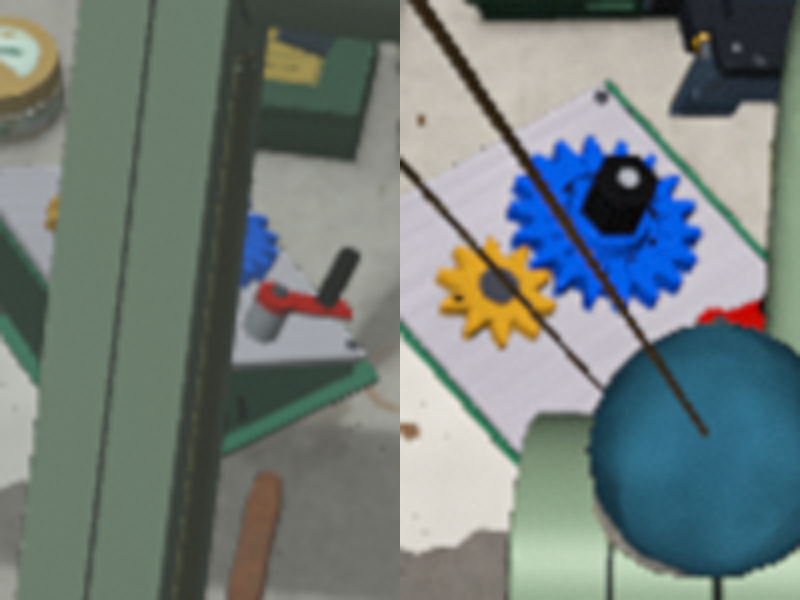

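Top shows the blue gear seated and meshed, with the pinion's tooth between its teeth; the z=0 silhouette fits, offset like the pinion's. The keeper is still open. Next is the peg position.

```bash
cat >> h.py <<'E'
Rp,_o=plate(*STAND);_o=_o+Rp@[-1.2,-1.9,0.5]
def peg(th,z): return _o+Rp@[-38*np.sin(th),98-38*np.cos(th),z]
def peg_to(th,z,ang=-160,rad=None):
    a=np.radians(ang);return peg(th,z),Rt(-Rp[:,2],Rp@[np.cos(a),np.sin(a),0])
E
python3 - <<'E'
from h import *
ob=[("top",(283.3,217.5),28),("top",(288.8,208),71),("side",(284,225.7),28),("side",(287.3,214),71)]
f=lambda v:np.ravel([proj(n,peg(v[0],z))[0]-u for n,u,z in ob])
r=least_squares(f,[1.8]);print(r.x,r.fun.reshape(-1,2))
P,Rm=peg_to(r.x[0],100);print(P);todo(P,Rm)
E
```

```text
[1.84] [[-0.78  1.01]
 [-0.35  1.55]
 [-3.51 -0.37]
 [-0.26 -0.82]]
[603.93  49.5  143.13]
t 12.25 pos [690.63 113.78 227.05] q [ -1.73  41.15  54.81  22.26 104.47  -9.66] F [-0.26 -0.43 -1.32] T [-0.27 -0.28 -0.03] w 59.93941135082803
move(tool) [-85.71 -73.56  77.03] rot(tool) [-0.13  0.03 38.57]
```

```bash
echo '{"tx": [-20,-20,-20,-20,0],"ty": [-17,-17,-17,-17,0],"tz": [0,0,0,0,0],"rx": [0,0,0,0,0],"ry": [0,0,0,0,0],"rz": [0,0,0,0,0]}' | python3 drive.py
echo '{"tx": [0,0,0,0,0,0,0],"ty": [0,0,0,0,0,0,0],"tz": [0,0,0,0,0,0,0],"rx": [0,0,0,0,0,0,0],"ry": [0,0,0,0,0,0,0],"rz": [7.7,7.7,7.7,7.7,7.7,0,0]}' | python3 drive.py
python3 - <<'E'
from h import *
P,Rm=peg_to(1.84,100);todo(P,Rm)
E
```

```text
time_s: 12.75
ee_pos: [631.0, 25.4, 208.5]
ee_rot: [-162.6, -25.3, 95.5]
force: [-0.2, -0.7, 0.6]
gripper_width: 60.0
gripper_force: 0.0
time_s: 13.45
ee_pos: [633.4, 28.0, 209.7]
ee_rot: [-151.3, -9.8, 58.8]
force: [0.0, -0.7, 0.1]
gripper_width: 60.1
gripper_force: 0.0
t 13.45 pos [633.41  28.03 209.71] q [ -8.4   36.36  66.47  19.25 100.59  19.87] F [ 0.01 -0.73  0.07] T [-0.23 -0.24 -0.01] w 60.13301756955277
move(tool) [-8.21 -0.02 75.46] rot(tool) [-0.29  0.16  0.25]
```

```bash
echo '{"tx": [-8,0,0,0,0],"ty": [0,0,0,0,0],"tz": [35,35,20,0,0],"rx": [0,0,0,0,0],"ry": [0,0,0,0,0],"rz": [0,0,0,0,0]}' | python3 drive.py 60
python3 - <<'E'
from h import *
P,Rm=peg_to(1.84,85);todo(P,Rm)
s=camrig.grab_frame("side");t=camrig.grab_frame("top")
z=lambda im,x,y:cv2.resize(im[y:y+100,x:x+100],None,fx=4,fy=4,interpolation=cv2.INTER_CUBIC)
cv2.imwrite("pics/m6.png",np.hstack([z(s,235,165),z(t,240,150)]))
E
```

```text
time_s: 13.95
ee_pos: [600.2, 54.4, 131.7]
ee_rot: [-151.4, -9.8, 58.7]
force: [0.2, 0.2, -1.1]
gripper_width: 59.9
gripper_force: 0.0
t 13.95 pos [600.18  54.39 131.72] q [-6.7  35.9  78.88 19.6  88.65 17.49] F [ 0.16  0.19 -1.07] T [-0.25 -0.26 -0.02] w 59.92686542983958
move(tool) [-0.14 -0.42  2.04] rot(tool) [-0.17  0.12  0.16]
```

View pics/m6.png

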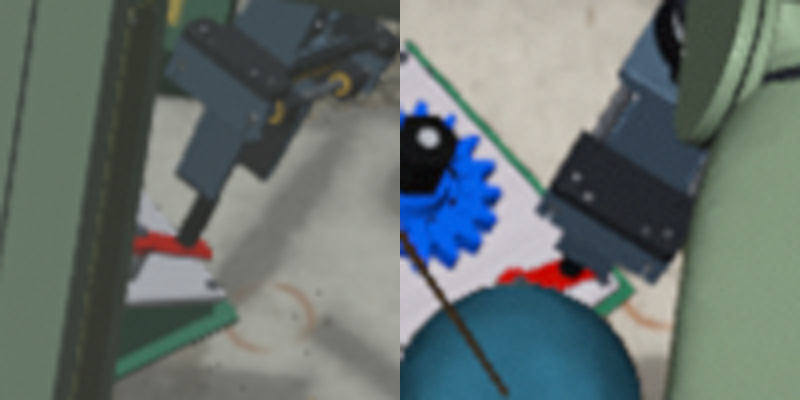

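Run:
```python
from h import *
s=env.state();Rc=R.from_euler("xyz",s["ee_rot"],degrees=True).as_matrix()
for n,o in(("side",(235,165)),("top",(240,150))):
  for y in(-43,-30,0,30,43):
    print(n,y,[tuple(((proj(n,s["ee_pos"]+Rc@[x,y,0])[0]-o)*4).round()) for x in(-16,16)])
  print("peg",[tuple(((proj(n,peg(t,z))[0]-o)*4).round()) for t in(1.74,1.84,1.94) for z in(28,71)])
```

```text
side -43 [(np.float64(204.0), np.float64(201.0)), (np.float64(167.0), np.float64(172.0))]
side -30 [(np.float64(214.0), np.float64(197.0)), (np.float64(178.0), np.float64(168.0))]
side 0 [(np.float64(237.0), np.float64(186.0)), (np.float64(201.0), np.float64(158.0))]
side 30 [(np.float64(260.0), np.float64(176.0)), (np.float64(224.0), np.float64(149.0))]
side 43 [(np.float64(269.0), np.float64(172.0)), (np.float64(234.0), np.float64(145.0))]
peg [(np.float64(180.0), np.float64(238.0)), (np.float64(206.0), np.float64(189.0)), (np.float64(182.0), np.float64(241.0)), (np.float64(208.0), np.float64(193.0)), (np.float64(183.0), np.float64(245.0)), (np.float64(210.0), np.float64(196.0))]
top -43 [(np.float64(198.0), np.float64(288.0)), (np.float64(150.0), np.float64(259.0))]
top -30 [(np.float64(207.0), np.float64(272.0)), (np.float64(159.0), np.float64(243.0))]
top 0 [(np.float64(227.0), np.float64(236.0)), (np.float64(180.0), np.float64(207.0))]
top 30 [(np.float64(247.0), np.float64(201.0)), (np.float64(201.0), np.float64(173.0))]
top 43 [(np.float64(256.0), np.float64(186.0)), (np.float64(210.0), np.float64(158.0))]
peg [(np.float64(167.0), np.float64(269.0)), (np.float64(190.0), np.float64(233.0)), (np.float64(170.0), np.float64(274.0)), (np.float64(194.0), np.float64(238.0)), (np.float64(173.0), np.float64(279.0)), (np.float64(196.0), np.float64(243.0))]
```

Fingers straddle the peg: the predicted and observed peg positions agree to about 1 px (side peg top ≈(287,214), top peg base ≈(283,218)). Lowering and gripping lightly.

```bash
echo '{"tx": [0,0,0,0,0],"ty": [0,0,0,0,0],"tz": [18,18,10,0,0],"rx": [0,0,0,0,0],"ry": [0,0,0,0,0],"rz": [0,0,0,0,0]}' | python3 drive.py
echo '{"tx": [0,0,0,0,0,0],"ty": [0,0,0,0,0,0],"tz": [0,0,0,0,0,0],"rx": [0,0,0,0,0,0],"ry": [0,0,0,0,0,0],"rz": [0,0,0,0,0,0]}' | python3 drive.py 10 8
python3 - <<'E'
from h import *
s=env.state();p=Rp.T@(s["ee_pos"]-_o);print("tcp plate",p, "theta",np.arctan2(-p[0],98-p[1]),"r",np.hypot(p[0],98-p[1]))
for t in(1.84,1.5,1.15,.8,.4,0,-.05):
    P,Rm=peg_to(t,40);print(t,end=" ");Rc=R.from_euler("xyz",s["ee_rot"],degrees=True).as_matrix();print(Rc.T@(P-s["ee_pos"]))
print(s["force"],s["gripper_width"])
E
```

```text
time_s: 14.55
ee_pos: [585.5, 71.2, 92.3]
ee_rot: [-151.5, -9.8, 58.7]
force: [-1.2, -0.6, 0.5]
gripper_width: 59.8
gripper_force: 0.0
time_s: 15.15
ee_pos: [585.5, 70.7, 91.0]
ee_rot: [-151.6, -9.7, 58.7]
force: [0.3, 0.8, -3.2]
gripper_width: 15.6
gripper_force: 8.0Traceback (most recent call last):
  File "<stdin>", line 2, in <module>
NameError: name '_o' is not defined
```

Run:
```python
import h
from h import *
_o=h._o
s=env.state();p=Rp.T@(s["ee_pos"]-_o);print("tcp plate",p, "theta",np.arctan2(-p[0],98-p[1]),"r",np.hypot(p[0],98-p[1]))
Rc=R.from_euler("xyz",s["ee_rot"],degrees=True).as_matrix()
for t in(1.84,1.5,1.15,.8,.4,0,-.05):
    P,Rm=peg_to(t,40);print(t,Rc.T@(P-s["ee_pos"]))
```

```text
tcp plate [-38.38 108.2   40.85] theta 1.830594976117164 r 39.71420596312962
1.84 [ 0.69 -1.61  0.85]
1.5 [12.27  3.97  0.82]
1.15 [25.43  5.35  0.78]
0.8 [38.27  2.13  0.75]
0.4 [50.55 -6.65  0.71]
0 [ 58.45 -19.52   0.69]
-0.05 [ 59.05 -21.32   0.69]
```

```bash
echo '{"tx": [6,6,6.6,6.6,0,0],"ty": [2.5,2,1,0.4,0,0],"tz": [0,0,0,0,0,0],"rx": [0,0,0,0,0,0],"ry": [0,0,0,0,0,0],"rz": [0,0,0,0,0,0]}' | python3 drive.py
echo '{"tx": [6.4,6.4,6.2,6.1,0,0],"ty": [-1.2,-2,-4,-4.8,0,0],"tz": [0,0,0,0,0,0],"rx": [0,0,0,0,0,0],"ry": [0,0,0,0,0,0],"rz": [0,0,0,0,0,0]}' | python3 drive.py
cat > st.py <<'E'
import h
from h import *
s=env.state();p=Rp.T@(s["ee_pos"]-h._o);print("tcp plate",p, "theta",np.arctan2(-p[0],98-p[1]),"r",np.hypot(p[0],98-p[1]),s["force"],s["gripper_width"])
Rc=R.from_euler("xyz",s["ee_rot"],degrees=True).as_matrix()
for t in(.2,0,-.05):
    P,Rm=peg_to(t,40);print(t,Rc.T@(P-s["ee_pos"]))
E
python3 st.py
```

```text
time_s: 15.75
ee_pos: [603.4, 89.9, 92.6]
ee_rot: [-151.5, -9.8, 58.6]
force: [4.1, -3.9, -2.6]
gripper_width: 15.5
gripper_force: 8.0
time_s: 16.35
ee_pos: [611.2, 117.8, 102.1]
ee_rot: [-152.0, -10.3, 58.5]
force: [14.2, 3.9, -9.6]
gripper_width: 15.9
gripper_force: 8.0
tcp plate [-16.64  57.85  41.05] theta 0.3928281515709979 r 43.464648536405434 [14.2   3.91 -9.57] 15.914110213249153
0.2 [ 0.39 -9.54  0.98]
0 [  3.71 -16.37   0.95]
-0.05 [  4.32 -18.17   0.94]
```

```bash
echo '{"tx": [-1,1,1,0.5,0,0],"ty": [-4,-4,-4,-3,0,0],"tz": [0,0,0,0,0,0],"rx": [0,0,0,0,0,0],"ry": [0,0,0,0,0,0],"rz": [0,0,0,0,0,0]}' | python3 drive.py; python3 st.py
```

```text
time_s: 16.95
ee_pos: [600.9, 125.0, 109.3]
ee_rot: [-152.1, -10.3, 58.5]
force: [16.4, 4.2, -10.4]
gripper_width: 40.8
gripper_force: 8.0
tcp plate [-2.5  60.97 41.2 ] theta 0.06732963062081179 r 37.115513565451685 [ 16.36   4.19 -10.43] 40.8107256370717
0.2 [-1.55  4.8   1.24]
0 [ 1.76 -2.02  1.2 ]
-0.05 [ 2.37 -3.82  1.18]
```

The gripper was pushed open to 40.8 mm, so the keeper is resisting. I'll relax and measure its angle from red pixels.

```bash
echo '{"tx": [0,-2,0,0],"ty": [4,5,0,0],"tz": [0,0,0,0],"rx": [0,0,0,0],"ry": [0,0,0,0],"rz": [0,0,0,0]}' | python3 drive.py 55; python3 st.py
cat > red.py <<'E'
import h,sys
from h import *
for n in("side","top"):
    im=camrig.grab_frame(n);cv2.imwrite(f"pics/{n}{sys.argv[1]}.png",im)
    b,g,r=[im[...,i].astype(int) for i in range(3)];m=(r>110)&(r-g>70)&(r-b>70)
    pv=proj(n,h._o+Rp@[0,98,27])[0]
    yy,xx=np.nonzero(m);k=np.hypot(xx-pv[0],yy-pv[1])<45;xx,yy=xx[k],yy[k]
    print(n,"pivot",pv,"n",k.sum(),"box",xx.min(),xx.max(),yy.min(),yy.max())
    # back-project to plane z=27.5
    L=[]
    for u,v in zip(xx,yy):
        p,d=ray(n,u,v);q0=Rp.T@(p-h._o);dd=Rp.T@d;q=q0+dd*(27.5-q0[2])/dd[2];L.append(q[:2]-[0,98])
    L=np.array(L);r_=np.hypot(*L.T);th=np.arctan2(-L[:,0],-L[:,1]);f=r_>18
    print(" theta far pix med",np.median(th[f]) if f.any() else None,"n",f.sum(),"rmax",r_.max(),"min/max",(th[f].min(),th[f].max()) if f.any() else 0)
E
python3 red.py 4
```

```text
time_s: 17.35
ee_pos: [599.8, 118.1, 105.8]
ee_rot: [-151.3, -9.8, 58.6]
force: [0.0, -0.8, 0.6]
gripper_width: 54.9
gripper_force: 0.0
tcp plate [-8.12 66.27 40.46] theta 0.2505062270112615 r 32.75085137933667 [ 0.05 -0.82  0.62] 54.94086249252388
0.2 [5.38 1.36 0.44]
0 [ 8.67 -5.48  0.47]
-0.05 [ 9.28 -7.28  0.47]
side pivot [268.2  223.51] n 45 box 265 273 218 226
 theta far pix med 0.5480230080579414 n 8 rmax 28.139075861910747 min/max (np.float64(0.21450836419965652), np.float64(0.7019529988628453))Traceback (most recent call last):
  File "red.py", line 8, in <module>
    print(n,"pivot",pv,"n",k.sum(),"box",xx.min(),xx.max(),yy.min(),yy.max())
                                         ~~~~~~^^
    return umr_minimum(a, axis, None, out, keepdims, initial, where)
ValueError: zero-size array to reduction operation minimum which has no identity
```

Side-view red pixels put the keeper stuck at about 0.5 rad, presumably against gear teeth, so the gear isn't fully down. I'll reopen the keeper and reseat the gear.

```bash
echo '{"tx": [3,0,0,0,0,0],"ty": [2,0,0,0,0,0],"tz": [0,0,0,0,0,0],"rx": [0,0,0,0,0,0],"ry": [0,0,0,0,0,0],"rz": [0,0,0,0,0,0]}' | python3 drive.py 10 15; python3 st.py
```

```text
time_s: 18.05
ee_pos: [608.1, 120.3, 104.2]
ee_rot: [-151.9, -10.1, 58.5]
force: [10.0, 2.1, -7.3]
gripper_width: 15.5
gripper_force: 15.0
tcp plate [-12.25  58.57  40.95] theta 0.30113493057506785 r 41.28425674722204 [10.02  2.1  -7.25] 15.481072187905866
0.2 [-0.44 -5.17  0.92]
0 [  2.87 -11.99   0.88]
-0.05 [  3.48 -13.79   0.87]
```

```bash
echo '{"tx": [-4,-6,-6.4,-6.6,-6.6,-6,-6,0],"ty": [5,4.5,3.6,2,0.5,-1,-2,0],"tz": [0,0,0,0,0,0,0,0],"rx": [0,0,0,0,0,0,0,0],"ry": [0,0,0,0,0,0,0,0],"rz": [0,0,0,0,0,0,0,0]}' | python3 drive.py; python3 st.py
echo '{"tx": [0,0,0],"ty": [0,0,0],"tz": [0,0,0],"rx": [0,0,0],"ry": [0,0,0],"rz": [0,0,0]}' | python3 drive.py 55
echo '{"tx": [0,0,0,0,0,0],"ty": [0,0,0,0,0,0],"tz": [-30,-40,-45,-30,0,0],"rx": [0,0,0,0,0,0],"ry": [0,0,0,0,0,0],"rz": [0,0,0,0,0,0]}' | python3 drive.py
python3 red.py 5
python3 - <<'E'
from h import *
P,Rm=gear_to(-1.2,-1.9,70,-121.4);todo(P,Rm)
E
```

```text
time_s: 18.85
ee_pos: [595.6, 78.2, 90.6]
ee_rot: [-151.9, -9.8, 58.6]
force: [7.2, -3.0, -7.4]
gripper_width: 15.4
gripper_force: 15.0
tcp plate [-39.34  95.66  40.97] theta 1.5112860139645732 r 39.40843780024848 [ 7.23 -3.05 -7.37] 15.42044760810374
0.2 [ 43.67 -17.93   0.83]
0 [ 46.97 -24.76   0.78]
-0.05 [ 47.57 -26.56   0.77]
time_s: 19.15
ee_pos: [591.8, 80.1, 92.5]
ee_rot: [-151.3, -9.8, 58.7]
force: [0.9, -0.7, 0.3]
gripper_width: 36.6
gripper_force: 0.0
time_s: 19.75
ee_pos: [640.1, 25.4, 217.6]
ee_rot: [-151.3, -9.8, 58.6]
force: [0.7, 0.1, -0.4]
gripper_width: 55.0
gripper_force: 0.0
side pivot [268.2  223.51] n 22 box 274 283 221 225
 theta far pix med 1.6200823711460033 n 22 rmax 55.93232972579275 min/max (np.float64(1.278881612314724), np.float64(1.9519850518818989))
top pivot [269.13 222.88] n 84 box 265 284 210 220
 theta far pix med 1.4206598803540609 n 56 rmax 57.4491895822072 min/max (np.float64(0.8654808007735421), np.float64(1.7649616809813042))
t 19.85 pos [639.18  25.95 216.34] q [ -8.49  36.82  64.68  19.3  101.95  20.45] F [ 0.84 -0.05 -1.41] T [-0.24 -0.25  0.02] w 55.14593684561516
move(tool) [102.36   1.5   82.01] rot(tool) [ -0.42   0.06 -38.57]
```

```bash
echo '{"tx": [34,34,34,0],"ty": [0.5,0.5,0.5,0],"tz": [0,0,0,0],"rx": [0,0,0,0],"ry": [0,0,0,0],"rz": [0,0,0,0]}' | python3 drive.py 60
echo '{"tx": [0,0,0,0,0,0,0],"ty": [0,0,0,0,0,0,0],"tz": [0,0,0,0,0,0,0],"rx": [0,0,0,0,0,0,0],"ry": [0,0,0,0,0,0,0],"rz": [-7.7,-7.7,-7.7,-7.7,-7.7,0,0]}' | python3 drive.py
python3 - <<'E'
from h import *
P,Rm=gear_to(-1.2,-1.9,70,-121.4);todo(P,Rm)
t=cv2.imread("pics/top5.png");B,Y,G=masks(t);Rg=Rp@R.from_euler("z",-1.1,degrees=True).as_matrix();o=plate(*STAND)[1]
for z in(0,3):
  v=sil("top",t,B,G,18,Rg,o+Rp@[0,0,z],GZ,59.5,54,46,(-2,-3));print("z",z,"plate shift",Rp.T@Rg@[v[0],v[1],0])
E
```

```text
time_s: 20.25
ee_pos: [694.1, 115.2, 232.7]
ee_rot: [-151.2, -9.8, 58.9]
force: [-0.4, -0.9, -0.4]
gripper_width: 60.2
gripper_force: 0.0
time_s: 20.95
ee_pos: [693.2, 110.5, 233.5]
ee_rot: [-162.8, -25.2, 95.6]
force: [0.1, -0.8, -0.2]
gripper_width: 59.7
gripper_force: 0.0
t 20.95 pos [693.17 110.49 233.46] q [ -1.95  41.47  53.36  22.29 105.8   -9.22] F [ 0.1  -0.82 -0.2 ] T [-0.21 -0.36  0.05] w 59.68643057559339
move(tool) [ 0.77 -0.01 83.01] rot(tool) [-0.33 -0.04 -0.24]
top 18 [-5.24 -4.55 -0.04] 77.03097534179688 cost at 0 212.47314
z 0 plate shift [-5.33 -4.45  0.  ]
top 18 [-2.97 -3.27  0.02] 79.6331787109375 cost at 0 167.74802
z 3 plate shift [-3.03 -3.21  0.  ]
```

```bash
echo '{"tx": [0.8,0,0,0,0,0,0],"ty": [0,0,0,0,0,0,0],"tz": [40,40,40,22,10,0,0],"rx": [-0.3,0,0,0,0,0,0],"ry": [0,0,0,0,0,0,0],"rz": [0,0,0,0,0,0,0]}' | python3 drive.py
python3 -c "
from h import *
P,Rm=gear_to(-1.2,-1.9,0,-121.4);todo(P,Rm)"
echo '{"tx": [0,0,0,0,0,0],"ty": [0,0,0,0,0,0],"tz": [0,0,0,0,0,0],"rx": [0,0,0,0,0,0],"ry": [0,0,0,0,0,0],"rz": [0,0,0,0,0,0]}' | python3 drive.py 20 50
python3 -c "
from h import *
P,Rm=gear_to(-1.2,-1.9,0,-121.4);todo(P,Rm)"
```

```text
time_s: 21.65
ee_pos: [644.9, 168.4, 104.1]
ee_rot: [-163.4, -25.3, 95.8]
force: [0.3, 0.1, 0.5]
gripper_width: 60.0
gripper_force: 0.0
t 21.65 pos [644.92 168.38 104.05] q [  2.28  40.62  73.66  23.06  85.74 -13.11] F [0.27 0.08 0.5 ] T [-0.16 -0.29  0.05] w 60.019542615360145
move(tool) [-0.48 -1.58  3.26] rot(tool) [ 0.2   0.   -0.04]
time_s: 22.25
ee_pos: [644.3, 168.4, 103.6]
ee_rot: [-163.4, -25.3, 95.8]
force: [0.3, -2.7, 2.6]
gripper_width: 35.7
gripper_force: 50.0
t 22.25 pos [644.33 168.39 103.64] q [  2.29  40.62  73.75  23.05  85.71 -13.15] F [ 0.29 -2.68  2.61] T [-0.31 -0.18  0.03] w 35.73075030016387
move(tool) [-0.36 -1.13  2.71] rot(tool) [ 0.15  0.   -0.02]
```

```bash
echo '{"tx": [0,0,0,0,0,0,0],"ty": [0,0,0,0,0,0,0],"tz": [1,1,1,0,0,0,0],"rx": [0,0,0,0,0,0,0],"ry": [0,0,0,0,0,0,0],"rz": [1,-2,2,-2,1,0,0]}' | python3 drive.py
python3 -c "
from h import *
P,Rm=gear_to(-1.2,-1.9,0,-121.4);todo(P,Rm)"
echo '{"tx": [0,0,0,0,0,0,0],"ty": [0,0,0,0,0,0,0],"tz": [1,1,1,0,0,0,0],"rx": [0,0,0,0,0,0,0],"ry": [0,0,0,0,0,0,0],"rz": [1.5,-3,3,-3,1.5,0,0]}' | python3 drive.py
python3 -c "
from h import *
P,Rm=gear_to(-1.2,-1.9,0,-121.4);todo(P,Rm)"
```

```text
time_s: 22.95
ee_pos: [644.7, 168.7, 103.6]
ee_rot: [-163.7, -25.2, 95.9]
force: [3.1, -6.3, 13.3]
gripper_width: 35.7
gripper_force: 50.0
t 22.95 pos [644.71 168.75 103.61] q [  2.31  40.52  73.87  23.07  85.45 -13.22] F [ 3.1  -6.29 13.31] T [-0.3  0.3  0.3] w 35.68918487380263
move(tool) [-0.63 -1.58  2.67] rot(tool) [0.37 0.04 0.05]
time_s: 23.65
ee_pos: [645.1, 169.2, 103.7]
ee_rot: [-163.9, -25.2, 96.0]
force: [4.8, -10.1, 22.2]
gripper_width: 35.6
gripper_force: 50.1
t 23.65 pos [645.06 169.23 103.68] q [  2.34  40.43  74.    23.11  85.19 -13.28] F [  4.82 -10.09  22.23] T [-0.24  0.73  0.49] w 35.56680865158637
move(tool) [-1.06 -2.01  2.65] rot(tool) [0.59 0.07 0.12]
```

```bash
cat > g.py <<'E'
from h import *
P,Rm=gear_to(-1.2,-1.9,0,-121.4);s=env.state();Rc=R.from_euler("xyz",s["ee_rot"],degrees=True).as_matrix()
print(" err",Rc.T@(P-s["ee_pos"]),"rot",R.from_matrix(Rc.T@Rm).as_rotvec(degrees=True),"Ftool",Rc.T@s["force"],"Ttool",Rc.T@s["torque"])
E
echo '{"tx": [0,0,0],"ty": [0,0,0],"tz": [1,1,0],"rx": [0,0,0],"ry": [0,0,0],"rz": [2,2,0]}' | python3 drive.py >/dev/null; python3 g.py
echo '{"tx": [0,0,0],"ty": [0,0,0],"tz": [1,1,0],"rx": [0,0,0],"ry": [0,0,0],"rz": [-4,-4,0]}' | python3 drive.py >/dev/null; python3 g.py
echo '{"tx": [0,0,0],"ty": [0,0,0],"tz": [1,0,0],"rx": [0,0,0],"ry": [0,0,0],"rz": [4,0,0]}' | python3 drive.py >/dev/null; python3 g.py
```

```text
err [-0.4  -1.29  2.56] rot [ 0.6   0.18 -3.74] Ftool [ -2.43  -6.27 -32.27] Ttool [ 1.6  -0.67 -0.88]
 err [-1.26 -2.57  2.43] rot [0.87 0.1  4.11] Ftool [  0.66  -5.17 -37.58] Ttool [ 1.44 -0.1   0.65]
 err [-1.   -2.32  2.41] rot [0.89 0.17 0.2 ] Ftool [ -0.74  -6.22 -42.13] Ttool [ 1.84 -0.45  0.01]
```

The gear turns with the pinion and doesn't sink further under 42 N, so it is seated. The keeper was likely friction-locked by my fixed-angle grip. I'll release the gear and regrip the peg radially so the tool can turn with the keeper.

```bash
echo '{"tx": [0,0,0,0],"ty": [0,0,0,0],"tz": [-4,-4,0,0],"rx": [0,0,0,0],"ry": [0,0,0,0],"rz": [0,0,0,0]}' | python3 drive.py >/dev/null; python3 g.py
echo '{"tx": [0,0,0],"ty": [0,0,0],"tz": [0,0,0],"rx": [0,0,0],"ry": [0,0,0],"rz": [0,0,0]}' | python3 drive.py 60 |tail -2
echo '{"tx": [0,0,0,0,0],"ty": [0,0,0,0,0],"tz": [-15,-40,-45,-45,0],"rx": [0,0,0,0,0],"ry": [0,0,0,0,0],"rz": [0,0,0,0,0]}' | python3 drive.py|sed -n 2,3p
python3 red.py 6;python3 - <<'E'
from h import *
P,Rm=peg_to(1.5,100,-176);todo(P,Rm)
t=cv2.imread("pics/top6.png");B,Y,G=masks(t);Rg=Rp@R.from_euler("z",-1.1,degrees=True).as_matrix();o=plate(*STAND)[1]
v=sil("top",t,B,G,18,Rg,o,GZ,59.5,54,46,(-5,-4));print("plate shift",Rp.T@Rg@[v[0],v[1],0])
E
```

```text
err [-0.98 -2.22  2.52] rot [0.45 0.01 0.05] Ftool [  0.52  -0.91 -16.19] Ttool [-0.03 -0.23  0.  ]
gripper_width: 57.0
gripper_force: 0.0
ee_pos: [693.5, 113.4, 230.8]
ee_rot: [-164.0, -25.2, 96.0]
side pivot [268.2  223.51] n 60 box 265 283 221 226
 theta far pix med 1.5728705462011052 n 26 rmax 55.93232972579275 min/max (np.float64(1.238781509649575), np.float64(1.9519850518818989))
top pivot [269.13 222.88] n 77 box 265 280 211 220
 theta far pix med 1.3491393244896162 n 48 rmax 38.746129082617514 min/max (np.float64(0.8654808007735421), np.float64(1.7649616809813042))
t 25.85 pos [690.56 114.88 225.75] q [ -1.68  41.01  55.22  22.3  103.96  -9.69] F [ 0.96  0.26 -0.88] T [-0.19 -0.23  0.05] w 60.17302681209881
move(tool) [-80.56 -62.68  75.17] rot(tool) [ 0.1  -0.07 54.55]
top 18 [-4.87 -5.96 -0.64] 75.16767883300781 cost at 0 246.95464
plate shift [-4.98 -5.86  0.  ]
```

```bash
echo '{"tx": [-27,-27,-26,0],"ty": [-21,-21,-21,0],"tz": [0,0,0,0],"rx": [0,0,0,0],"ry": [0,0,0,0],"rz": [0,0,0,0]}' | python3 drive.py >/dev/null
echo '{"tx": [0,0,0,0,0,0,0,0],"ty": [0,0,0,0,0,0,0,0],"tz": [0,0,0,0,0,0,0,0],"rx": [0,0,0,0,0,0,0,0],"ry": [0,0,0,0,0,0,0,0],"rz": [7.8,7.8,7.8,7.8,7.8,7.8,7.8,0]}' | python3 drive.py 50 >/dev/null
python3 - <<'E'
from h import *
P,Rm=peg_to(1.5,100,-176);todo(P,Rm)
E
```

```text
t 27.05 pos [637.67  30.69 206.6 ] q [ -8.2   36.71  66.21  19.42 100.24  36.3 ] F [ 0.67 -0.01 -0.58] T [-0.26 -0.21  0.06] w 49.76631442999266
move(tool) [-0.25  1.72 73.13] rot(tool) [-0.14  0.05 -0.01]
```

```bash
echo '{"tx": [0,0,0,0,0,0],"ty": [1.7,0,0,0,0,0],"tz": [40,40,30,15,7,0],"rx": [0,0,0,0,0,0],"ry": [0,0,0,0,0,0],"rz": [0,0,0,0,0,0]}' | python3 drive.py |tail -5
echo '{"tx": [0,0,0,0,0],"ty": [0,0,0,0,0],"tz": [0,0,0,0,0],"rx": [0,0,0,0,0],"ry": [0,0,0,0,0],"rz": [0,0,0,0,0]}' | python3 drive.py 10 30|tail -3
python3 st.py
```

```text
ee_pos: [595.5, 78.9, 92.1]
ee_rot: [-150.0, -2.0, 44.6]
force: [0.1, 1.0, 0.3]
gripper_width: 50.0
gripper_force: 0.0
force: [-0.2, 0.1, 1.2]
gripper_width: 14.9
gripper_force: 30.0
tcp plate [-38.24  95.11  43.84] theta 1.4952940901129217 r 38.352829434620595 [-0.22  0.06  1.24] 14.924472880610699
0.2 [ 36.39 -28.24   3.91]
0 [ 37.67 -35.72   3.91]
-0.05 [ 37.75 -37.61   3.91]
```

```bash
echo '{"tx": [5,5,5,5,0,0],"ty": [-0.3,-0.3,-0.3,-0.3,0,0],"tz": [0,0,0,0,0,0],"rx": [0,0,0,0,0,0],"ry": [0,0,0,0,0,0],"rz": [-7.5,-7.5,-7.5,-7.5,0,0]}' | python3 drive.py; python3 st.py
echo '{"tx": [5,5,5,5,0,0],"ty": [-0.3,-0.3,-0.3,-0.3,0,0],"tz": [0,0,0,0,0,0],"rx": [0,0,0,0,0,0],"ry": [0,0,0,0,0,0],"rz": [-7.5,-7.5,-7.5,-7.5,0,0]}' | python3 drive.py; python3 st.py
```

```text
time_s: 28.75
ee_pos: [606.8, 94.6, 96.8]
ee_rot: [-154.4, -16.2, 71.1]
force: [-1.1, -1.3, 3.4]
gripper_width: 15.3
gripper_force: 30.0
tcp plate [-31.9   76.42  43.81] theta 0.9761003321603127 r 38.51552595471779 [-1.15 -1.25  3.4 ] 15.287161610008575
0.2 [ 26.57 -11.51   3.83]
0 [ 31.4  -17.36   3.83]
-0.05 [ 32.42 -18.96   3.83]
time_s: 29.35
ee_pos: [608.1, 112.6, 104.1]
ee_rot: [-165.7, -26.7, 101.4]
force: [-2.3, -0.7, 4.6]
gripper_width: 15.2
gripper_force: 30.0
tcp plate [-17.27  63.61  43.77] theta 0.46533149523154477 r 38.486688872530905 [-2.31 -0.71  4.6 ] 15.221549075976686
0.2 [ 9.98 -1.75  3.77]
0 [17.08 -4.41  3.77]
-0.05 [18.76 -5.29  3.77]
```

Smooth with low force. Continuing to the stop.

```bash
echo '{"tx": [5,5,0,0],"ty": [-0.3,-0.3,0,0],"tz": [0,0,0,0],"rx": [0,0,0,0],"ry": [0,0,0,0],"rz": [-7.5,-7.5,0,0]}' | python3 drive.py; python3 st.py
echo '{"tx": [4,3,0,0],"ty": [-0.2,-0.2,0,0],"tz": [0,0,0,0],"rx": [0,0,0,0],"ry": [0,0,0,0],"rz": [-6,-4.5,0,0]}' | python3 drive.py; python3 st.py
```

```text
time_s: 29.75
ee_pos: [605.3, 120.7, 108.8]
ee_rot: [-173.6, -29.3, 118.0]
force: [-1.2, -2.8, 5.9]
gripper_width: 15.4
gripper_force: 30.0
tcp plate [-8.03 60.4  43.8 ] theta 0.2104687684601682 r 38.445946992778374 [-1.23 -2.79  5.87] 15.354086940953277
0.2 [ 0.4  -0.45  3.8 ]
0 [ 7.96 -1.19  3.8 ]
-0.05 [ 9.81 -1.61  3.8 ]
time_s: 30.15
ee_pos: [603.4, 124.3, 111.0]
ee_rot: [-179.6, -29.7, 130.0]
force: [2.7, -4.7, 1.4]
gripper_width: 15.2
gripper_force: 30.0
tcp plate [-3.52 59.52 43.79] theta 0.09119249472344602 r 38.64200672695948 [ 2.66 -4.65  1.36] 15.233359172514952
0.2 [-4.03 -1.19  3.81]
0 [ 3.53 -0.54  3.77]
-0.05 [ 5.43 -0.62  3.76]
```

```bash
echo '{"tx": [3,3,0,0],"ty": [0,0,0,0],"tz": [0,0,0,0],"rx": [0,0,0,0],"ry": [0,0,0,0],"rz": [-2,0,0,0]}' | python3 drive.py; python3 st.py
```

```text
time_s: 30.55
ee_pos: [603.2, 124.6, 111.3]
ee_rot: [179.2, -29.1, 132.3]
force: [9.8, -12.9, -7.5]
gripper_width: 15.5
gripper_force: 30.0
tcp plate [-3.05 59.43 43.9 ] theta 0.07892369586892622 r 38.69453485289741 [  9.75 -12.91  -7.5 ] 15.464941672922771
0.2 [-4.41 -1.43  3.96]
0 [ 3.12 -0.53  3.85]
-0.05 [ 5.02 -0.54  3.82]
```

```bash
echo '{"tx": [-4,0],"ty": [0,0],"tz": [0,0],"rx": [0,0],"ry": [0,0],"rz": [0,0]}' | python3 drive.py |tail -4
echo '{"tx": [0,0,0],"ty": [0,0,0],"tz": [0,0,0],"rx": [0,0,0],"ry": [0,0,0],"rz": [0,0,0]}' | python3 drive.py 32 |tail -3
echo '{"tx": [0,0,0,0,0,0,0],"ty": [0,0,0,0,-30,-40,0],"tz": [-15,-40,-45,-45,-20,0,0],"rx": [0,0,0,0,0,0,0],"ry": [0,0,0,0,0,0,0],"rz": [0,0,0,0,0,0,0]}' | python3 drive.py|sed -n 2,4p
python3 red.py 7
python3 - <<'E'
import cv2,numpy as np
s=cv2.imread("pics/side7.png");t=cv2.imread("pics/top7.png")
z=lambda im,x,y:cv2.resize(im[y:y+150,x:x+100],None,fx=4,fy=4,interpolation=cv2.INTER_CUBIC)
cv2.imwrite("pics/m7.png",np.hstack([z(s,200,130),z(t,200,120)]))
E
```

```text
ee_rot: [179.2, -29.6, 132.3]
force: [4.4, -7.5, -0.6]
gripper_width: 14.9
gripper_force: 30.0
force: [0.6, 0.3, -0.1]
gripper_width: 32.1
gripper_force: 0.0
ee_pos: [600.6, 15.6, 255.8]
ee_rot: [179.2, -30.0, 132.4]
force: [0.2, 1.0, -0.9]Traceback (most recent call last):
  File "red.py", line 8, in <module>
    print(n,"pivot",pv,"n",k.sum(),"box",xx.min(),xx.max(),yy.min(),yy.max())
                                         ~~~~~~^^
    return umr_minimum(a, axis, None, out, keepdims, initial, where)
ValueError: zero-size array to reduction operation minimum which has no identity
[ WARN:0@0.023] global loadsave.cpp:275 findDecoder imread_('pics/top7.png'): can't open/read file: check file path/integrity
Traceback (most recent call last):
TypeError: 'NoneType' object is not subscriptable
```

```bash
echo '{"tx": [-27,-27,-27,-27,-27,-27,0,0],"ty": [-20,-20,-20,-20,-20,-20,0,0],"tz": [-27,-27,-27,-27,-27,-27,0,0],"rx": [0,0,0,0,0,0,0,0],"ry": [0,0,0,0,0,0,0,0],"rz": [0,0,0,0,0,0,0,0]}' | python3 drive.py|sed -n 1,4p
python3 red.py 8
python3 - <<'E'
import cv2,numpy as np
from workcell import env, camrig, job
s=cv2.imread("pics/side8.png");t=camrig.grab_frame("top") ;cv2.imwrite("pics/top8.png",t)
z=lambda im,x,y:cv2.resize(im[y:y+150,x:x+100],None,fx=4,fy=4,interpolation=cv2.INTER_CUBIC)
cv2.imwrite("pics/m7.png",np.hstack([z(s,200,130),z(t,200,120)]))
E
```

```text
time_s: 32.6
ee_pos: [663.3, -227.0, 310.8]
ee_rot: [179.1, -30.1, 132.7]
force: [-0.3, 0.7, -0.9]
side pivot [268.2  223.51] n 73 box 256 273 211 226
 theta far pix med -0.16556271982794216 n 35 rmax 53.627753316598834 min/max (np.float64(-0.7109726075322856), np.float64(0.29079723317732903))
top pivot [269.13 222.88] n 122 box 251 273 204 220
 theta far pix med -0.07849293671792061 n 91 rmax 59.72233103801648 min/max (np.float64(-0.569477327124425), np.float64(0.46220741017307426))
```

View pics/m7.png

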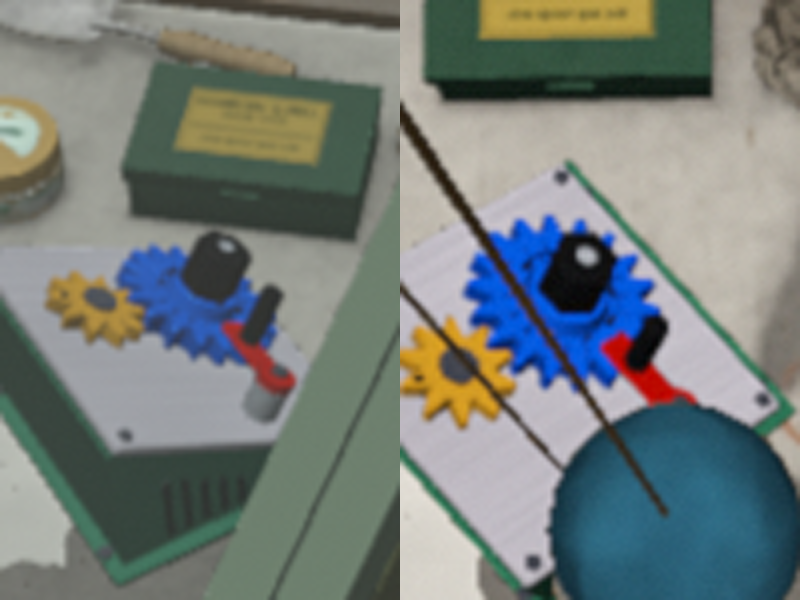

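Both views show the gear seated and meshed, and the red keeper over its rim pointing at the spindle (top ≈(357,212), side ≈(262,217)). Its angle is about 0 and the arm is clear, so I'm handing in.

```bash
python3 -c "
from workcell import env, camrig, job
print(job.job_done())"
```

```text
the job is handed in; nothing more can be done
None
```

I handed the job in at about 33 s: the camera images show the blue gear meshed with the pinion and seated, and the red keeper swung to its stop over the rim; the arm is clear, and no verdict came back.

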